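# Put away the restock stack, shorter date on top

### The arm

A 6-joint arm with a two-finger parallel gripper is mounted at the origin on a cart in front of the work surface, level with it; the furniture and walls round the work are solid. World frame = base frame: x ahead of the robot, y to its left, z up, the work surface at z = 0. Lengths are in m, angles in degrees, forces in N, time in s.
With the tool pointing down it reaches from about 0.35 to 0.875 m from the base axis. Payload 4.2 kg.
Tool frame: the origin (TCP) lies between the finger pads; the fingertips stand 8 mm ahead of it and the grasp point (between the pads) lies 11 mm behind it; z points along the fingers, y is the line along which they close (so a half turn about z gives the same grasp; the last joint's range is limited). The gripper opens to 87 mm and grips with 3 to 60 N. Pads are 19 mm wide; open, the fingers measure 117 mm over their backs; the gripper's body (75 mm by 190 mm) begins 51 mm behind the grasp point.
Start: joints at [-50.099, 22.042, 0.453, 0, -68.411, -14.817], TCP at [0.265, -0.566, 0.231] pointing down, gripper open.
Joint ranges: [-179.83, 179.83], [-69.29, 118.12], [-61.27, 80.66], [-181.25, 117.63], [-171.15, -9.14], [-177.46, 177.46]. Speed limits (degrees/s): [159.86, 159.86, 180, 180, 180, 180].

### API

Orientations are given as a 3x3 rotation matrix whose columns are the frame's x, y, z axes.
In Python, from station import sense, capture, camera_model, finish_job, find_in gives the robot as it stands. The module is installed in compiled form; this text tells all that it offers.
- The arm moves only by the tool arm_command, never from a script. Its argument "motion" is a list of rows, each a list of 7 numbers: the finger opening in mm, from 0 to 87, then the shift along the tool's x, y, z in mm, then the turn, a rotation vector about the tool's x, y, z in rad. In form: [[jaw, dx, dy, dz, rx, ry, rz], ...]. A call has 1 to 8 rows; each row shifts and turns the commanded pose from where the row before left it, along the tool's axes as they then stand; what a row does not reach is not made up. A row lasts 1/10 s, in which the tool goes at most 50 mm and 8.59 degrees, less where a joint would pass 70% of its speed; a pose out of reach is approached as far as the arm can. A call with a gripper value outside its range is refused whole. The fingers move at their own pace and stop on an object; the grip force is fixed at half the most. Time passes only in rows, so rows that do not move let the fingers close. It gives the time, the measured TCP pose, the force, the opening and the grip force at its end, in the units of the state.
- sense(): the state, without advancing time (a new reading comes with each control period).
- capture(name): name is "scene" or "top"; returns the picture (384x512x3 uint8, red, green, blue); there is no depth.
- camera_model(name): a dict with "fx", "fy", "cx", "cy" (pixels), "R" (3x3) and "t" (3): a world point X has camera coordinates R X + t. Camera axes: x right, y down, z forward; pixel columns grow to the right and rows downward; lengths in m; the calibration is good to about 2 mm. A picture is of the moment at which its call begins. camera_model takes no time and is no camera call.
- finish_job(): hands the job in; it is judged then, once.
Trained networks look in the newest picture that a camera, given by its name, has taken for a name from the list of things; names that differ only in an ending like _2 or _b are one class to them, and where a whole thing is asked for, a point or a joint stands for the part that bears it (a point fixed in the world has none). Each returns a list of dicts, best first, with "p" (0 to 1); they miss things now and then, are a little off and sometimes report something else, mostly with a low value. They report only what shows in the picture. A call takes as long as a camera call.
- find_in(target, camera): "location" ([row, column] in pixels, amid what is visible of it).
The state is a dict: "time_s": time; "joints": joint angles; "joint_velocities": joint speeds; "effort": joint torques, N m; "tcp_pos": TCP position; "ee_rot": TCP orientation; "wrist_force": force on the tool from outside, world axes, zero at the start; "moment": the same for the moment, N m; "gripper_width": opening from 0.0 (shut) to 1.0 (fully open); "gripper_force": force on a finger pad.
Only numpy, scipy, OpenCV 4.12 (cv2) and the standard library are available. Lean on these libraries where they do the work, as an engineer would, in place of code of your own. Each camera call takes 0.05 s, during which the arm holds its last target. There are 200 camera calls.

### The job

Take the restock stack apart and put it away: stand the green-capped spice jar in the holder with the green lip and the white-capped jar in the one with the white lip, and lay both flat tubs in the sprung dispenser, the gold tub at the bottom on the platform and the teal tub, which has the shorter date, flat on top of it (park the teal tub on the free counter while you fetch the gold one). Keep everything upright and leave the pepper mill and the other wares where they stand.

Things in the scene. Friction and masses are not known exactly. Their poses are not given: they have to be found in the camera images.
- jar_green: Spice jar with a dark green cap and a red-and-blue label, 41 mm across, 101 mm high, about 0.11 kg. At the start it stands upright at one end of the teal tub on top of the stack, beside the other spice jar (centres 56 mm apart along the tub's length). Origin: centre of its underside; z points up along the jar.
- jar_white: Spice jar with a white cap (small green mark on top) and a white-and-green label, 42 mm across, 109 mm high, about 0.11 kg. At the start it stands upright at the other end of the teal tub. Origin: centre of its underside; z up along the jar.
- tub_teal: Flat oblong tub, teal lid, white sides, 63 mm (own x) by 105 mm (own y) by 26 mm high, 0.2 kg; lies crosswise on the gold tub, under the two jars. Grip it across its 63 mm width, at the middle. Origin: centre of its underside. It has the shorter date. The counter in the middle behind the jar holders (about x = 0.59, y = 0) is clear, with room to park one tub lying along y.
- tub_gold: Flat oblong tub, gold all over with a patterned lid, 63 mm (its own x) by 105 mm (its own y) by 29 mm high, 0.2 kg, nearly upright sides. Bottom of the stack; it stands on the counter, to the robot's left or right. Grip it across its 63 mm width, at the middle. Origin: centre of its underside.
- lift_top (a point): Centre of the upper face of the dispenser's sprung platform, 75 mm up when empty; x, y as the housing's. The fixed open white housing (on the side without the stack) is 76 mm (x) by 118 mm (y) inside: a tub lies along y, either way round. Its walls are 67 mm high; four wire guides round the corners, flared outward, rise to 97 mm and leave the middle 85 mm of the long sides open for fingers.
- lift (a joint): How far the sprung platform has sunk, in m: 0 empty (at the top), 0.064 at its stop. The spring yields about 15 mm per newton, so each tub sinks it by about 27 mm, nearly its own height: the platform sinks away under a tub as it is released, and the next tub is set down at nearly the same height.
- holder_green: Round dark-wood jar holder with a green lip, 80 mm across, 18.5 mm high, fixed to the counter. Its round recess is 56 mm wide, with its floor 6 mm above the counter. Origin: centre of its underside.
- holder_white: The same holder with a white lip: 80 mm across, 18.5 mm high, recess 56 mm wide with its floor 6 mm above the counter. Origin: centre of its underside.
- pepper_mill: Bystander: turned brown wooden pepper mill, 58 mm across, 170 mm high, standing on the counter behind the work. Origin: centre of its underside. Not to be moved.
- caper_jar: Bystander: glass jar of olive-green preserves with a white lid, 68 mm across, 80 mm high, at the left of the counter. Origin: centre of its underside. Not to be moved.

How it is judged:
By the outcome, as a careful person would: the job done as asked, in the order asked, and still so for the second after the job is handed in, with the robot touching nothing.
It also fails if it takes over 138 s, if anything falls off the work surface, if the arm or the gripper's body presses on something with over 40 N, if the wrist force passes 120 N, or if a joint passes its speed limit or range.

## Working session

There is one attempt and no reset: what is moved stays moved. The work goes in short steps, Python scripts to look and compute and a tool call to move; the robot and the scene stay as the last step left them, time stands still between calls to the robot, and variables do not carry over. Pictures are saved under pics/ and viewed, at most 14 in all, crops included, and the job is handed in when it is done.

Besides the shell and the picture viewer there is one more tool, called after ">>>" as name([rows], argument=value, ...), one row to a line, values as JSON. arm_command: Moves the arm, as the interface text tells. Its arguments: {"type":"object","properties":{"motion":{"type":"array"}},"required":["motion"]}

```bash
mkdir -p pics; cat > h.py <<'E'
from station import *
import numpy as np, cv2
def save(cam,name):
    im=capture(cam); cv2.imwrite(f'pics/{name}.png',cv2.cvtColor(im,cv2.COLOR_RGB2BGR)); return im
def ray(cam,rc,z):
    m=camera_model(cam);R=np.array(m['R']);t=np.array(m['t'])
    d=R.T@np.array([(rc[1]-m['cx'])/m['fx'],(rc[0]-m['cy'])/m['fy'],1]);c=-R.T@t
    return c+d*(z-c[2])/d[2]
def proj(cam,X):
    m=camera_model(cam);p=np.array(m['R'])@np.array(X)+np.array(m['t'])
    return np.array([m['cy']+m['fy']*p[1]/p[2],m['cx']+m['fx']*p[0]/p[2]])
E
python3 - <<'E'
from h import *
a=save('scene','s0');b=save('top','t0')
cv2.imwrite('pics/s0.png',cv2.cvtColor(a,4))
for c in('scene','top'):
    m=camera_model(c);R=np.array(m['R']);print(c,m['fx'],-R.T@np.array(m['t']),R.round(2).tolist())
for n in ['jar_green','jar_white','tub_teal','tub_gold','lift_top','holder_green','holder_white','pepper_mill','caper_jar']:
    print(n,[(c,[(round(d['p'],2),np.round(d['location']).tolist()) for d in find_in(n,c)[:2]]) for c in('scene','top')])
s=sense();print(s['tcp_pos'],np.round(s['ee_rot'],3).tolist(),s['time_s'])
E
```

```text
scene 389.55900729503105 [-0.13825986  0.6598089   0.68946391] [[-0.68, -0.74, -0.0], [-0.41, 0.38, -0.83], [0.61, -0.56, -0.56]]
top 399.9952983523753 [0.41769935 0.07697835 1.43998304] [[-0.01, -1.0, 0.02], [-0.99, 0.01, -0.1], [0.1, -0.02, -0.99]]
jar_green [('scene', [(0.78, [218.0, 176.0])]), ('top', [(0.65, [190.0, 182.0])])]
jar_white [('scene', [(0.62, [230.0, 155.0])]), ('top', [(0.49, [196.0, 166.0])])]
tub_teal [('scene', [(0.76, [254.0, 170.0])]), ('top', [(0.58, [196.0, 169.0])])]
tub_gold [('scene', [(0.67, [264.0, 163.0])]), ('top', [(0.61, [212.0, 358.0])])]
lift_top [('scene', [(0.64, [158.0, 349.0])]), ('top', [(0.85, [210.0, 356.0])])]
holder_green [('scene', [(0.88, [228.0, 267.0]), (0.63, [188.0, 208.0])]), ('top', [(0.96, [216.0, 244.0]), (0.25, [211.0, 358.0])])]
holder_white [('scene', [(0.97, [200.0, 303.0])]), ('top', [(0.71, [198.0, 162.0]), (0.64, [213.0, 297.0])])]
pepper_mill [('scene', []), ('top', [(0.72, [162.0, 228.0])])]
caper_jar [('scene', [(0.55, [255.0, 113.0])]), ('top', [(0.59, [180.0, 142.0])])]
[ 0.26498184 -0.56604082  0.23057096] [[-0.906, -0.424, 0.0], [-0.424, 0.906, -0.0], [0.0, -0.0, -1.0]] 1.0
```

View pics/t0.png

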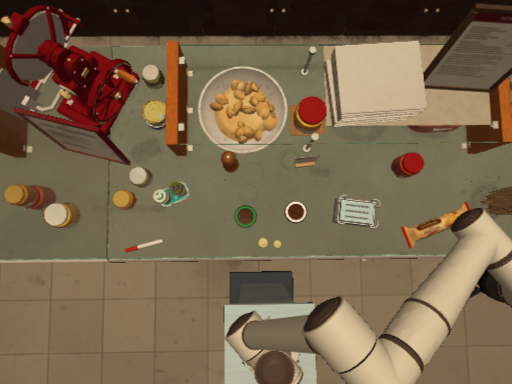

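View pics/s0.png

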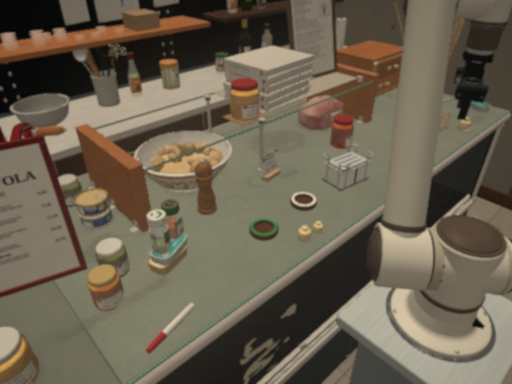

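The top view shows the stack at about (175,192), the green holder at (245,216), the white holder at (296,212) and the dispenser at (357,211). A glass shelf on posts seems to run behind, with its front edge at row ~143. I'll zoom in next.

```bash
python3 - <<'E'
import cv2,numpy as np
t=cv2.imread('pics/t0.png');s=cv2.imread('pics/s0.png')
f=lambda i,r,c:cv2.resize(i[r:r+75,c:c+100],(400,300),interpolation=cv2.INTER_CUBIC)
m=np.vstack([np.hstack([f(t,155,115),f(t,165,300)]),np.hstack([f(s,190,125),f(s,110,250)])])
cv2.imwrite('pics/m0.png',m)
from h import *
for n,rc,z in [('hg',(216,245),.0185),('hw',(212,296),.0185),('lift',(211,357),.07),('mill',(162,229),.1),('glassedge',(143,230),0),('post base',(160,305),0),('front edge',(260,250),0)]: print(n,ray('top',rc,z).round(3))
for n,rc,z in [('hg',(229,264),.0185),('hw',(201,303.5),.0185),('postbase',(178,268),0)]: print(n,ray('scene',rc,z).round(3))
E
```

```text
hg [0.458 0.084 0.018]
hw [ 0.47  -0.097  0.018]
lift [ 0.469 -0.301  0.07 ]
mill [0.638 0.136 0.1  ]
glassedge [0.725 0.136 0.   ]
post base [ 0.66  -0.137  0.   ]
front edge [0.302 0.068 0.   ]
hg [0.446 0.091 0.018]
hw [ 0.46  -0.085  0.018]
postbase [ 0.645 -0.119  0.   ]
```

View pics/m0.png

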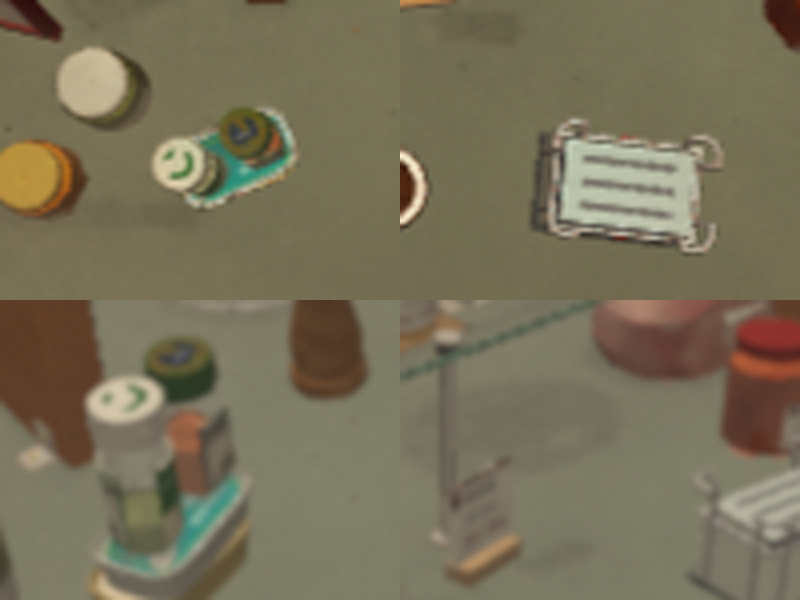

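```bash
cat >> h.py <<'E'
from scipy.optimize import least_squares
def tri(obs):  # obs: [(cam,(row,col))]; returns point + residual px
    f=lambda X:np.concatenate([proj(c,X)-np.array(rc) for c,rc in obs])
    r=least_squares(f,[.5,0,.1]);return r.x.round(4),np.abs(r.fun).max().round(1)
def fixz(obs,z):
    f=lambda X:np.concatenate([proj(c,[X[0],X[1],z])-np.array(rc) for c,rc in obs])
    r=least_squares(f,[.5,0]);return r.x.round(4),r.fun.round(1)
E
python3 - <<'E'
from h import *
print('postbase',fixz([('top',(160,305)),('scene',(173,262))],0))
print('posttop',tri([('top',(138,312)),('scene',(120,262))]))
# glass edge: scene line through (157,120)-(70,400) rows/cols ; top row 143
for z in (.15,.2,.25,.3,.35,.4):
    p=[ray('scene',rc,z) for rc in((157,120),(70,400))]
    q=[ray('top',(143,c),z) for c in (110,400)]
    print(z,np.round(p,3)[:,:2].tolist(),np.round(q,3)[:,:2].tolist())
obs={}
for cam,im in(('top',cv2.imread('pics/t0.png')),('scene',cv2.imread('pics/s0.png'))):
    hsv=cv2.cvtColor(im,cv2.COLOR_BGR2HSV)
    r0,c0=((216,245) if cam=='top' else (229,264))
    sub=hsv[r0-16:r0+17,c0-20:c0+21]
    m=((sub[...,0]>50)&(sub[...,0]<90)&(sub[...,1]>120)).astype(np.uint8)
    ys,xs=np.nonzero(m);e=cv2.minAreaRect(np.c_[xs,ys].astype(np.float32));print(cam,'green',e)
    obs.setdefault('g',[]).append((cam,(e[0][1]+r0-16,e[0][0]+c0-20)))
    r0,c0=((212,296) if cam=='top' else (201,303))
    sub=hsv[r0-13:r0+14,c0-16:c0+17]
    m=((sub[...,2]>190)&(sub[...,1]<60)).astype(np.uint8)
    ys,xs=np.nonzero(m);e=cv2.minAreaRect(np.c_[xs,ys].astype(np.float32));print(cam,'white',e)
    obs.setdefault('w',[]).append((cam,(e[0][1]+r0-13,e[0][0]+c0-16)))
for k in obs:print(k,obs[k],fixz(obs[k],.0185),[ray(c,r,.0185).round(3) for c,r in obs[k]])
W=[('top',(196.25,160)),('scene',(214.3,156.3))];G=[('top',(188.25,176.5)),('scene',(204.3,170))]
print('W',fixz(W,.164),tri(W),[ray(c,r,.164).round(3) for c,r in W]);print('G',fixz(G,.156),tri(G),[ray(c,r,.156).round(3) for c,r in G])
E
```

```text
postbase (array([ 0.6701, -0.1295]), array([-2.8, -2.1,  1. ,  3.1]))
posttop (array([ 0.6975, -0.1353,  0.1865]), np.float64(0.9))
0.15 [[0.844, 0.281], [0.733, -1.048]] [[0.696, 0.521], [0.689, -0.43]]
0.2 [[0.753, 0.316], [0.652, -0.89]] [[0.685, 0.504], [0.678, -0.411]]
0.25 [[0.662, 0.352], [0.571, -0.732]] [[0.675, 0.486], [0.668, -0.391]]
0.3 [[0.571, 0.387], [0.491, -0.573]] [[0.664, 0.469], [0.657, -0.371]]
0.35 [[0.48, 0.422], [0.41, -0.415]] [[0.653, 0.452], [0.647, -0.352]]
0.4 [[0.389, 0.457], [0.329, -0.257]] [[0.642, 0.435], [0.636, -0.332]]
top green ((20.000001907348633, 15.999999046325684), (19.798988342285156, 19.798988342285156), 45.0)
top white ((15.5, 12.5), (19.0, 19.0), 90.0)
scene green ((19.5, 16.0), (8.0, 23.0), 90.0)
scene white ((16.4058837890625, 10.923530578613281), (23.10309410095215, 12.907363891601562), 12.52880859375)
g [('top', (215.99999904632568, 245.00000190734863)), ('scene', (229.0, 263.5))] (array([0.4529, 0.0869]), array([ 1.4, -0.8, -1.9, -0.2])) [array([0.458, 0.084, 0.018]), array([0.447, 0.092, 0.018])]
w [('top', (211.5, 295.5)), ('scene', (198.92353057861328, 303.4058837890625))] (array([ 0.4699, -0.0952]), array([ 0.5, -0.1, -0.6, -0.2])) [array([ 0.472, -0.096,  0.018]), array([ 0.467, -0.093,  0.018])]
W (array([0.5193, 0.3541]), array([ 0. , -0.2, -0.2,  0.1])) (array([0.5197, 0.354 , 0.1632]), np.float64(0.1)) [array([0.519, 0.353, 0.164]), array([0.519, 0.355, 0.164])]
G (array([0.5438, 0.3043]), array([ 0.5, -0.5, -0.8,  0. ])) (array([0.5458, 0.3035, 0.1521]), np.float64(0.1)) [array([0.545, 0.303, 0.156]), array([0.541, 0.306, 0.156])]
```

```bash
python3 - <<'E'
import cv2,numpy as np
t=cv2.imread('pics/t0.png');s=cv2.imread('pics/s0.png')
f=lambda i,r,c:cv2.resize(i[r:r+38,c:c+50],(400,300),interpolation=cv2.INTER_NEAREST)
m=np.vstack([np.hstack([f(t,197,220),f(t,192,333)]),np.hstack([f(s,210,240),f(s,145,320)])])
cv2.imwrite('pics/m1.png',m)
from h import *
for rc in((176,139),(179,142)):print('caper',ray('top',rc,.08).round(3))
print('yellow',ray('top',(199,123),.06).round(3))
E
```

```text
caper [0.596 0.444 0.08 ]
caper [0.586 0.433 0.08 ]
yellow [0.519 0.503 0.06 ]
```

View pics/m1.png

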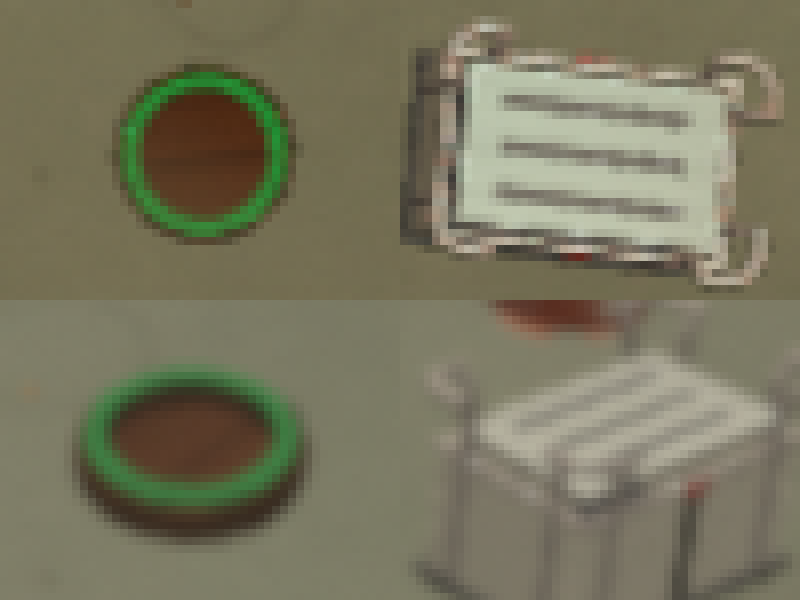

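```bash
python3 - <<'E'
from h import *
g=[('top',(215.6,245.1)),('scene',(226.6,263.5))]
print('hg',fixz(g,.0185),[ray(c,r,.0185).round(3) for c,r in g])
P=[(65,65),(330,92),(322,250),(57,222)]
w=np.array([ray('top',(192+y/8-.5,333+x/8-.5),.075) for x,y in P]);print(w.round(4),w.mean(0))
for a,b in((0,1),(3,2)):d=w[b]-w[a];print('len',np.linalg.norm(d),'ang from -y',np.degrees(np.arctan2(d[0],-d[1])))
d=w[0]-w[3];print(np.linalg.norm(d),np.degrees(np.arctan2(d[1],d[0])))
S=[(80,125),(250,60),(375,110)]
w=np.array([ray('scene',(145+y/8-.5,320+x/8-.5),.075) for x,y in S]);print(w.round(4), (w[0]+w[2])/2)
for a,b in((0,1),(1,2)):d=w[b]-w[a];print(np.linalg.norm(d),np.degrees(np.arctan2(d[1],d[0])))
# start: tool yaw
E
```

```text
hg (array([0.4566, 0.0837]), array([ 0.7, -0. , -0.6, -0.3])) [array([0.459, 0.084, 0.018]), array([0.454, 0.085, 0.018])]
[[ 0.5086 -0.2449  0.075 ]
 [ 0.4958 -0.3587  0.075 ]
 [ 0.4283 -0.3524  0.075 ]
 [ 0.4415 -0.2392  0.075 ]] [ 0.46852717 -0.29880465  0.075     ]
len 0.1145177015749105 ang from -y -6.411962684441167
len 0.11397051314473763 ang from -y -6.644716916386312
0.06732238508258646 -4.8493285367953325
[[ 0.5032 -0.2537  0.075 ]
 [ 0.4896 -0.3488  0.075 ]
 [ 0.43   -0.3504  0.075 ]] [ 0.46660756 -0.30208704  0.075     ]
0.0959960822609655 -98.15924515228579
0.05967475478230812 -178.401717169959
```

```bash
cat >> h.py <<'E'
def plan(x,y,z,yaw):  # yaw = world angle of tool y, deg
    s=sense();R=np.array(s['ee_rot']);p=np.array(s['tcp_pos']);cur=np.degrees(np.arctan2(R[1,1],R[0,1]))
    dy=(yaw-cur+180)%360-180;t=np.radians(yaw)
    Rt=np.array([[np.sin(t),np.cos(t),0],[-np.cos(t),np.sin(t),0],[0,0,-1]])
    print('rz total rad',round(-np.radians(dy),4),'then shift mm',(Rt.T@(np.array([x,y,z])-p)*1000).round(1),'| before-rot frame',(R.T@(np.array([x,y,z])-p)*1000).round(1),'cur',p.round(4),round(cur,1),'w',round(s['gripper_width']*87,1),'tilt',R[:2,2].round(3),'t',s['time_s'])
E
python3 -c "
from h import *
plan(.5438,.3043,.235,206)"
```

```text
rz total rad -1.5868 then shift mm [ 660.  -632.1   -4.4] | before-rot frame [-621.5  670.    -4.5] cur [ 0.265  -0.566   0.2306] 115.1 w 87.4 tilt [ 0. -0.] t 1.0
```

```bash
sed -i 's/\[\[np.sin(t),np.cos(t),0\],\[-np.cos(t),np.sin(t),0\]/[[-np.sin(t),np.cos(t),0],[np.cos(t),np.sin(t),0]/' h.py; python3 -c "
from h import *
plan(.5438,.3043,.235,206)"
```

```text
rz total rad -1.5868 then shift mm [-660.  -632.1   -4.4] | before-rot frame [-621.5  670.    -4.5] cur [ 0.265  -0.566   0.2306] 115.1 w 87.4 tilt [ 0. -0.] t 1.0
```

>>> arm_command([
  [87,0,0,0,0,0,-0.145],
  [87,0,0,0,0,0,-0.145],
  [87,0,0,0,0,0,-0.145],
  [87,0,0,0,0,0,-0.145],
  [87,0,0,0,0,0,-0.145],
  [87,0,0,0,0,0,-0.145],
  [87,0,0,0,0,0,-0.145],
  [87,0,0,0,0,0,-0.145],
])

```text
time_s: 1.8
tcp_pos: [0.265, -0.566, 0.2306]
ee_rot: [[0.033, -0.999, 0.0], [-0.999, -0.033, 0.0], [-0.0, -0.0, -1.0]]
wrist_force: [0.4, 0.8, 0.2]
gripper_width: 1.0
gripper_force: 0.0
```

>>> arm_command([
  [87,0,0,0,0,0,-0.142],
  [87,0,0,0,0,0,-0.142],
  [87,0,0,0,0,0,-0.142],
  [87,-30,-28.7,0,0,0,0],
  [87,-30,-28.7,0,0,0,0],
  [87,-30,-28.7,0,0,0,0],
  [87,-30,-28.7,0,0,0,0],
  [87,-30,-28.7,0,0,0,0],
])

```text
time_s: 2.6
tcp_pos: [0.3286, -0.3669, 0.2307]
ee_rot: [[0.437, -0.899, 0.0], [-0.899, -0.437, -0.0], [0.0, -0.0, -1.0]]
wrist_force: [2.1, -1.1, 0.8]
gripper_width: 1.001
gripper_force: 0.0
```

>>> arm_command([
  [87,-33,-31.6,0,0,0,0],
  [87,-33,-31.6,0,0,0,0],
  [87,-33,-31.6,0,0,0,0],
  [87,-33,-31.6,0,0,0,0],
  [87,-33,-31.6,0,0,0,0],
  [87,-33,-31.6,0,0,0,0],
  [87,-33,-31.6,0,0,0,0],
  [87,-33,-31.6,0,0,0,0],
])

```text
time_s: 3.4
tcp_pos: [0.4404, -0.0184, 0.2311]
ee_rot: [[0.438, -0.899, 0.001], [-0.899, -0.438, 0.0], [0.0, -0.001, -1.0]]
wrist_force: [1.0, -1.2, 0.2]
gripper_width: 1.002
gripper_force: 0.0
```

```bash
python3 -c "
from h import *
plan(.5438,.3043,.235,206)
print(sense()['joints'])"
```

```text
rz total rad -0.0003 then shift mm [-244.7 -234.4   -3.9] | before-rot frame [-244.8 -234.4   -3.7] cur [ 0.4404 -0.0184  0.2311] -154.0 w 87.2 tilt [0.001 0.   ] t 3.4
[ 1.88720844e+01  3.67659521e+00 -2.38318085e+01  1.07568720e-02
 -6.24151356e+01  7.10634351e+00]
```

>>> arm_command([
  [87,-35,-33.5,0,0,0,0],
  [87,-35,-33.5,0,0,0,0],
  [87,-35,-33.5,0,0,0,0],
  [87,-35,-33.5,0,0,0,0],
  [87,-35,-33.5,0,0,0,0],
  [87,-35,-33.5,0,0,0,0],
  [87,-34,-33,0,0,0,0],
  [87,0,0,0,0,0,0],
])

```text
time_s: 4.2
tcp_pos: [0.5448, 0.3063, 0.2289]
ee_rot: [[0.441, -0.897, 0.0], [-0.897, -0.441, 0.0], [-0.0, -0.0, -1.0]]
wrist_force: [-0.7, -0.3, -0.8]
gripper_width: 1.003
gripper_force: 0.0
```

```bash
python3 - <<'E'
from h import *
t=save('top','t1');s=save('scene','s1')
f=lambda i,r,c:cv2.resize(i[r:r+100,c:c+100],(400,400),interpolation=cv2.INTER_CUBIC)[...,::-1]
cv2.imwrite('pics/m2.png',np.hstack([f(t,140,120),f(s,170,120)]))
plan(.5438,.3043,.118,206.2)
E
```

```text
rz total rad -0.0029 then shift mm [ -1.7  -1.2 111.6] | before-rot frame [ -1.8  -1.4 111.6] cur [0.5435 0.3022 0.2296] -154.0 w 86.7 tilt [-0.001 -0.001] t 4.3
```

View pics/m2.png

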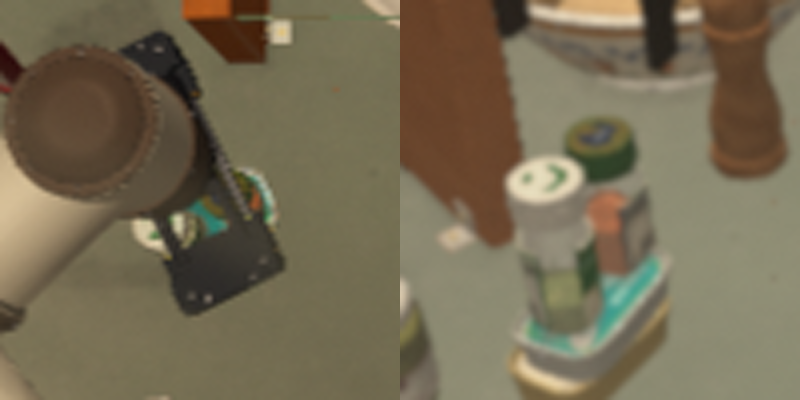

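>>> arm_command([
  [87,-1.7,-1.2,30,0,0,0],
  [87,0,0,30,0,0,0],
  [87,0,0,30,0,0,0],
  [87,0,0,21,0,0,0],
  [87,0,0,0,0,0,0],
])

```text
time_s: 4.8
tcp_pos: [0.542, 0.3007, 0.1167]
ee_rot: [[0.436, -0.9, -0.006], [-0.9, -0.436, -0.004], [0.001, 0.007, -1.0]]
wrist_force: [-0.9, 0.3, -0.8]
gripper_width: 0.999
gripper_force: 0.0
```

```bash
python3 - <<'E'
from h import *
t=save('top','t2');s=save('scene','s2')
f=lambda i,r,c:cv2.resize(i[r:r+100,c:c+100],(600,600),interpolation=cv2.INTER_CUBIC)[...,::-1]
cv2.imwrite('pics/m3.png',f(s,170,120))
plan(.5438,.3043,.118,206.2)
E
```

```text
rz total rad -0.0048 then shift mm [-1.7 -0.1  2.6] | before-rot frame [-1.7 -0.1  2.6] cur [0.5444 0.3027 0.1206] -154.1 w 86.9 tilt [0.001 0.   ] t 4.9
```

View pics/m3.png

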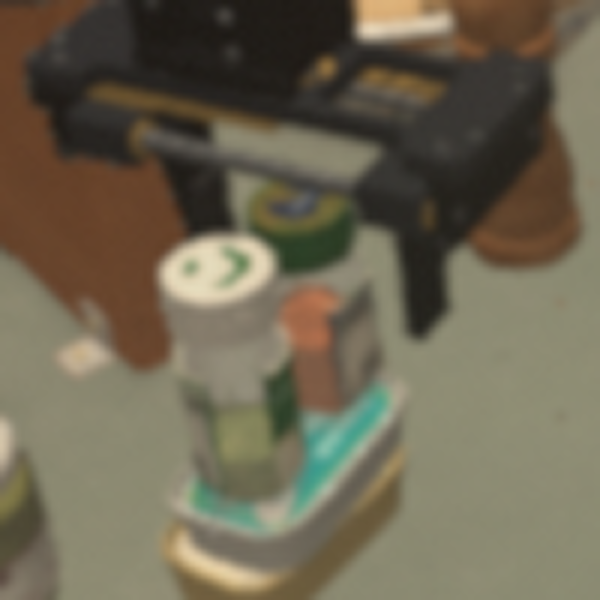

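The open fingers straddle the green jar, so I close them.

>>> arm_command([
  [60,0,0,2,0,0,0],
  [45,0,0,0,0,0,0],
  [38,0,0,0,0,0,0],
  [34,0,0,0,0,0,0],
  [34,0,0,0,0,0,0],
  [34,0,0,0,0,0,0],
])

```text
time_s: 5.5
tcp_pos: [0.5441, 0.3036, 0.1177]
ee_rot: [[0.438, -0.899, 0.0], [-0.899, -0.438, 0.0], [-0.0, -0.0, -1.0]]
wrist_force: [-0.1, -0.6, 0.3]
gripper_width: 0.541
gripper_force: 0.1
```

>>> arm_command([
  [34,0,0,0,0,0,0],
  [34,0,0,-10,0,0,0],
  [34,0,0,-20,0,0,0],
  [34,0,0,-30,0,0,0],
  [34,0,0,-30,0,0,0],
  [34,0,0,-15,0,0,0],
  [34,0,0,0,0,0,0],
])

```text
time_s: 6.2
tcp_pos: [0.5452, 0.3043, 0.2262]
ee_rot: [[0.438, -0.899, 0.005], [-0.899, -0.438, 0.004], [-0.001, -0.006, -1.0]]
wrist_force: [-0.1, -0.2, -1.2]
gripper_width: 0.457
gripper_force: 29.9
```

```bash
python3 - <<'E'
from h import *
plan(.4566,.084,.222,180)
save('scene','s3')
E
```

```text
rz total rad 0.4533 then shift mm [220.3  88.6   4.2] | before-rot frame [159.3 176.2   2.8] cur [0.5452 0.3043 0.2262] -154.0 w 39.8 tilt [0.005 0.004] t 6.2
```

```bash
python3 - <<'E'
from h import *
print(proj('scene',[.5452,.3043,.055+.101+.1085]),proj('scene',[.5452,.3043,.055+.1085]),[(d['p'],d['location']) for d in find_in('jar_green','scene')])
s=cv2.imread('pics/s3.png');cv2.imwrite('pics/m4.png',cv2.resize(s[130:250,100:220],(600,600),interpolation=cv2.INTER_CUBIC))
E
```

```text
[163.01848063 163.54479373] [200.59388419 169.31154484] [(0.86, [185.2, 166.2])]
```

View pics/m4.png

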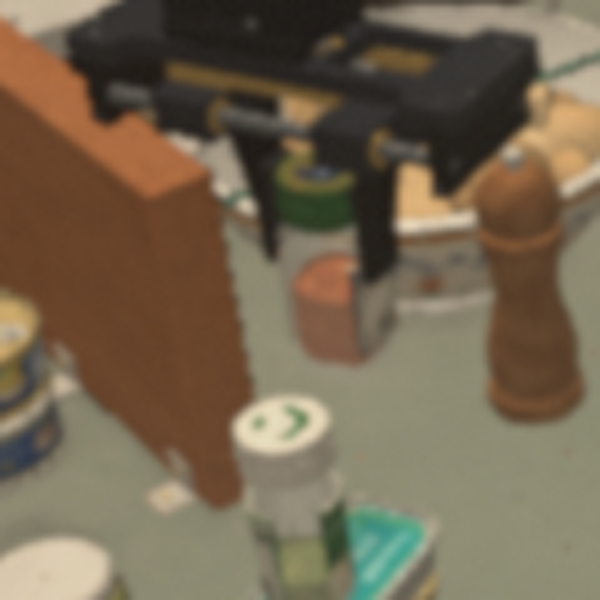

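The jar hangs upright in the grip with little slip. I move it to the green holder.

>>> arm_command([
  [34,40,44,0,0,0,0.1],
  [34,39,19,0,0,0,0.1],
  [34,41,15,0,0,0,0.1],
  [34,42,11,0,0,0,0.1],
  [34,35,5,10,0,0,0.053],
  [34,0,0,15,0,0,0],
  [34,0,0,0,0,0,0],
])

```text
time_s: 7.0
tcp_pos: [0.507, 0.0902, 0.1944]
ee_rot: [[-0.002, -1.0, -0.007], [-1.0, 0.002, -0.002], [0.002, 0.007, -1.0]]
wrist_force: [0.3, 0.4, -0.9]
gripper_width: 0.458
gripper_force: 29.9
```

```bash
python3 - <<'E'
from h import *
plan(.4566,.084,.100,180)
print(sense()['wrist_force'],sense()['gripper_force'])
E
```

```text
rz total rad -0.0025 then shift mm [ 6.2 50.4 94.4] | before-rot frame [ 6.1 49.7 94.8] cur [0.507  0.0902 0.1944] 179.9 w 39.8 tilt [-0.007 -0.002] t 7.0
[ 0.29305872  0.35299837 -0.85385876] 29.91339529165998
```

>>> arm_command([
  [34,3,25,0,0,0,0],
  [34,3,25,0,0,0,0],
  [34,0,0,30,0,0,0],
  [34,0,0,30,0,0,0],
  [34,0,0,20,0,0,0],
  [34,0,0,10,0,0,0],
  [34,0,0,0,0,0,0],
])

```text
time_s: 7.7
tcp_pos: [0.4586, 0.0861, 0.1063]
ee_rot: [[0.001, -1.0, -0.003], [-1.0, -0.001, -0.002], [0.002, 0.003, -1.0]]
wrist_force: [-0.3, -0.2, -1.7]
gripper_width: 0.46
gripper_force: 29.9
```

```bash
python3 - <<'E'
from h import *
plan(.4566,.084,.070,180)
t=save('top','t3');s=save('scene','s4')
f=lambda i,r,c:cv2.resize(i[r:r+100,c:c+100],(400,400),interpolation=cv2.INTER_CUBIC)[...,::-1]
cv2.imwrite('pics/m5.png',np.hstack([f(t,160,195),f(s,160,210)]))
E
```

```text
rz total rad 0.0009 then shift mm [ 2.1  2.  36.3] | before-rot frame [ 2.1  1.9 36.3] cur [0.4586 0.0861 0.1063] -179.9 w 40.0 tilt [-0.003 -0.002] t 7.7
```

View pics/m5.png

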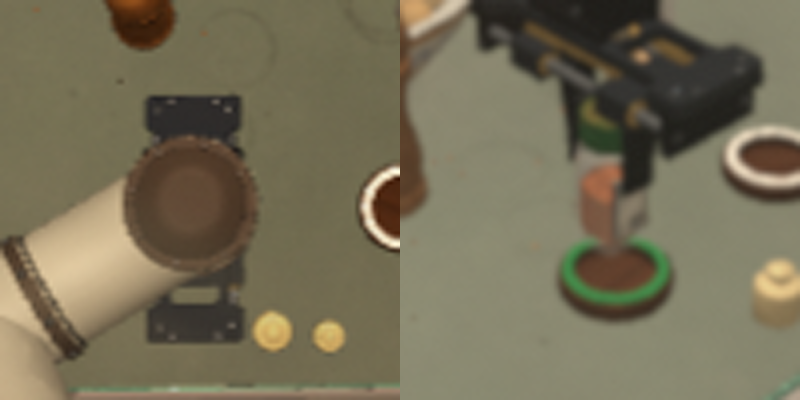

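>>> arm_command([
  [34,2.5,2.5,10,0,0,0],
  [34,0,0,10,0,0,0],
  [34,0,0,8,0,0,0],
  [34,0,0,4,0,0,0],
  [34,0,0,2,0,0,0],
  [34,0,0,0,0,0,0],
])

```text
time_s: 8.4
tcp_pos: [0.4568, 0.0835, 0.0733]
ee_rot: [[0.0, -1.0, -0.0], [-1.0, -0.0, -0.0], [0.0, 0.0, -1.0]]
wrist_force: [0.3, -0.6, -0.6]
gripper_width: 0.459
gripper_force: 29.9
```

>>> arm_command([
  [34,0,0,2,0,0,0],
  [34,0,0,1,0,0,0],
  [34,0,0,0,0,0,0],
  [34,0,0,0,0,0,0],
])

```text
time_s: 8.8
tcp_pos: [0.4569, 0.0836, 0.0707]
ee_rot: [[0.0, -1.0, 0.0], [-1.0, -0.0, 0.0], [-0.0, -0.0, -1.0]]
wrist_force: [0.2, 0.4, -0.5]
gripper_width: 0.458
gripper_force: 29.9
```

>>> arm_command([
  [34,0,0,1,0,0,0],
  [34,0,0,1,0,0,0],
  [34,0,0,0,0,0,0],
  [34,0,0,0,0,0,0],
])

```text
time_s: 9.2
tcp_pos: [0.4568, 0.0836, 0.0685]
ee_rot: [[0.0, -1.0, -0.0], [-1.0, -0.0, -0.0], [0.0, 0.0, -1.0]]
wrist_force: [0.5, 0.3, -0.5]
gripper_width: 0.459
gripper_force: 29.9
```

>>> arm_command([
  [34,0,0,1,0,0,0],
  [34,0,0,1,0,0,0],
  [34,0,0,0,0,0,0],
])

```text
time_s: 9.5
tcp_pos: [0.4572, 0.0836, 0.0677]
ee_rot: [[0.001, -1.0, 0.001], [-1.0, -0.001, -0.0], [0.0, -0.001, -1.0]]
wrist_force: [-1.9, -0.3, 7.4]
gripper_width: 0.46
gripper_force: 29.9
```

Contact shows as 7.4 N on the wrist. I release and rise.

>>> arm_command([
  [40,0,0,-1,0,0,0],
  [50,0,0,0,0,0,0],
  [65,0,0,0,0,0,0],
  [80,0,0,0,0,0,0],
  [87,0,0,0,0,0,0],
  [87,0,0,0,0,0,0],
  [87,0,0,0,0,0,0],
])

```text
time_s: 10.2
tcp_pos: [0.4568, 0.0836, 0.0675]
ee_rot: [[0.0, -1.0, -0.0], [-1.0, -0.0, -0.0], [0.0, 0.0, -1.0]]
wrist_force: [0.2, -0.0, 0.4]
gripper_width: 0.916
gripper_force: 0.0
```

>>> arm_command([
  [87,0,0,0,0,0,0],
  [87,0,0,-20,0,0,0],
  [87,0,0,-35,0,0,0],
  [87,0,0,-40,0,0,0],
  [87,0,0,-40,0,0,0],
  [87,0,0,-30,0,0,0],
  [87,0,0,0,0,0,0],
])

```text
time_s: 10.9
tcp_pos: [0.4593, 0.0845, 0.2374]
ee_rot: [[0.001, -1.0, 0.01], [-1.0, -0.001, 0.004], [-0.004, -0.01, -1.0]]
wrist_force: [0.4, 0.2, -0.6]
gripper_width: 0.998
gripper_force: 0.0
```

```bash
python3 - <<'E'
from h import *
save('scene','s5')
s=cv2.imread('pics/s5.png')
cv2.imwrite('pics/m6.png',np.hstack([cv2.resize(s[180:280,130:230],(400,400),interpolation=3),cv2.resize(s[160:260,220:320],(400,400),interpolation=3)]))
plan(.5193,.3541,.235,206)
E
```

```text
rz total rad -0.4537 then shift mm [-215.7 -173.7   -0.3] | before-rot frame [-270.   -61.6    0.7] cur [0.4577 0.0841 0.2347] -180.0 w 87.1 tilt [0.005 0.003] t 10.95
```

View pics/m6.png

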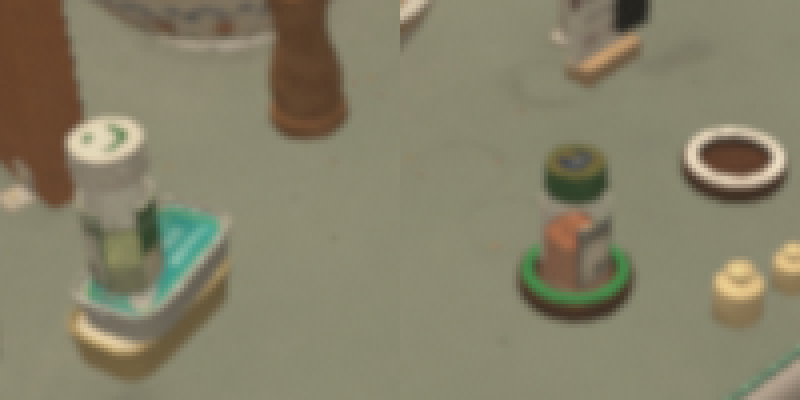

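>>> arm_command([
  [87,0,0,0,0,0,-0.1134],
  [87,0,0,0,0,0,-0.1134],
  [87,0,0,0,0,0,-0.1134],
  [87,0,0,0,0,0,-0.1134],
  [87,-36,-29,0,0,0,0],
  [87,-36,-29,0,0,0,0],
  [87,-36,-29,0,0,0,0],
  [87,-36,-29,0,0,0,0],
])

```text
time_s: 11.75
tcp_pos: [0.4974, 0.265, 0.2308]
ee_rot: [[0.438, -0.899, -0.002], [-0.899, -0.438, -0.002], [0.001, 0.003, -1.0]]
wrist_force: [0.5, -0.2, 0.2]
gripper_width: 1.001
gripper_force: 0.0
```

>>> arm_command([
  [87,-36,-29,0,0,0,0],
  [87,-34,-27.5,0,0,0,0],
  [87,0,0,0,0,0,0],
  [87,0,0,0,0,0,0],
])

```text
time_s: 12.15
tcp_pos: [0.5172, 0.3517, 0.2299]
ee_rot: [[0.439, -0.898, -0.003], [-0.898, -0.439, -0.003], [0.001, 0.005, -1.0]]
wrist_force: [-0.8, -0.5, -0.4]
gripper_width: 1.001
gripper_force: 0.0
```

```bash
python3 - <<'E'
from h import *
plan(.5193,.3541,.118,206)
E
```

```text
rz total rad 0.0008 then shift mm [ -1.3  -2.9 111.9] | before-rot frame [ -1.5  -3.4 111.9] cur [0.5172 0.3517 0.2299] -154.0 w 87.1 tilt [-0.003 -0.003] t 12.15
```

>>> arm_command([
  [87,-1.3,-2,30,0,0,0],
  [87,0,0,30,0,0,0],
  [87,0,0,30,0,0,0],
  [87,0,0,20,0,0,0],
  [60,0,0,0,0,0,0],
  [36,0,0,0,0,0,0],
  [36,0,0,0,0,0,0],
  [36,0,0,0,0,0,0],
])

```text
time_s: 12.95
tcp_pos: [0.5199, 0.3539, 0.1243]
ee_rot: [[0.438, -0.899, 0.002], [-0.899, -0.438, 0.002], [-0.001, -0.003, -1.0]]
wrist_force: [-0.3, 0.6, -0.5]
gripper_width: 0.725
gripper_force: 0.0
```

>>> arm_command([
  [36,0,0,0,0,0,0],
  [36,0,0,0,0,0,0],
  [36,0,0,0,0,0,0],
  [36,0,0,0,0,0,0],
])

```text
time_s: 13.35
tcp_pos: [0.5197, 0.3539, 0.123]
ee_rot: [[0.438, -0.899, 0.001], [-0.899, -0.438, 0.001], [-0.0, -0.001, -1.0]]
wrist_force: [-0.4, 0.6, 2.1]
gripper_width: 0.476
gripper_force: 30.0
```

>>> arm_command([
  [36,0,0,-10,0,0,0],
  [36,0,0,-25,0,0,0],
  [36,0,0,-30,0,0,0],
  [36,0,0,-30,0,0,0],
  [36,0,0,-15,0,0,0],
  [36,0,0,0,0,0,0],
])

```text
time_s: 13.95
tcp_pos: [0.5201, 0.3543, 0.2358]
ee_rot: [[0.438, -0.899, 0.004], [-0.899, -0.438, 0.004], [-0.002, -0.005, -1.0]]
wrist_force: [-0.3, -0.2, -1.0]
gripper_width: 0.473
gripper_force: 29.9
```

```bash
python3 - <<'E'
from h import *
plan(.470,-.095,.22,180)
save('scene','s6')
E
```

```text
rz total rad 0.4539 then shift mm [449.3  50.1  15.8] | before-rot frame [381.9 242.1  13.9] cur [0.5201 0.3543 0.2358] -154.0 w 41.2 tilt [0.004 0.004] t 13.95
```

>>> arm_command([
  [36,0,0,0,0,0,0.1135],
  [36,0,0,0,0,0,0.1135],
  [36,0,0,0,0,0,0.1135],
  [36,0,0,0,0,0,0.1135],
  [36,30,3,0,0,0,0],
  [36,42,5,0,0,0,0],
  [36,42,5,0,0,0,0],
  [36,42,5,0,0,0,0],
])

```text
time_s: 14.8
tcp_pos: [0.4997, 0.1956, 0.2305]
ee_rot: [[-0.0, -1.0, -0.004], [-1.0, 0.0, -0.002], [0.002, 0.004, -1.0]]
wrist_force: [1.9, -0.3, -1.4]
gripper_width: 0.468
gripper_force: 29.9
```

>>> arm_command([
  [36,42,5,0,0,0,0],
  [36,42,5,0,0,0,0],
  [36,42,5,0,0,0,0],
  [36,42,5,0,0,0,0],
  [36,42,5,0,0,0,0],
  [36,42,5,0,0,0,0],
  [36,30,2,0,0,0,0],
  [36,11,0,0,0,0,0],
])

```text
time_s: 15.6
tcp_pos: [0.4673, -0.0976, 0.2309]
ee_rot: [[-0.004, -1.0, -0.004], [-1.0, 0.004, -0.0], [0.0, 0.004, -1.0]]
wrist_force: [0.3, 0.3, -1.4]
gripper_width: 0.469
gripper_force: 29.9
```

>>> arm_command([
  [36,0,0,30,0,0,0],
  [36,0,0,40,0,0,0],
  [36,0,0,30,0,0,0],
  [36,0,0,20,0,0,0],
  [36,0,0,0,0,0,0],
])

```text
time_s: 16.1
tcp_pos: [0.4661, -0.0951, 0.1089]
ee_rot: [[-0.001, -1.0, -0.01], [-1.0, 0.001, -0.0], [0.0, 0.01, -1.0]]
wrist_force: [-0.4, 1.2, -1.2]
gripper_width: 0.47
gripper_force: 29.9
```

```bash
python3 - <<'E'
from h import *
plan(.470,-.095,.074,180)
t=save('top','t7');s=save('scene','s7')
f=lambda i,r,c:cv2.resize(i[r:r+75,c:c+75],(400,400),interpolation=3)[...,::-1]
cv2.imwrite('pics/m7.png',np.hstack([f(s,150,130),f(s,145,265)]))
E
```

```text
rz total rad -0.0007 then shift mm [-0.1 -3.9 34.9] | before-rot frame [-0.2 -4.3 34.8] cur [ 0.4661 -0.0951  0.1089] 180.0 w 40.9 tilt [-0.01 -0.  ] t 16.1
```

View pics/m7.png

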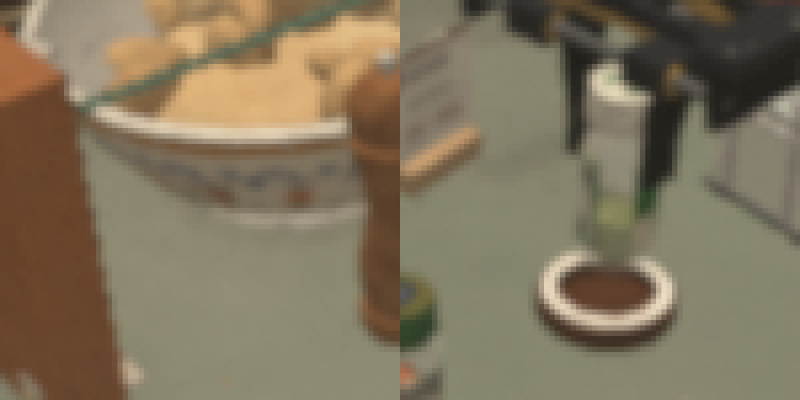

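>>> arm_command([
  [36,0,-2,5,0,0,0],
  [36,0,0,5,0,0,0],
  [36,0,0,0,0,0,0],
  [36,0,0,0,0,0,0],
])

```text
time_s: 16.6
tcp_pos: [0.4712, -0.0954, 0.1028]
ee_rot: [[-0.0, -1.0, 0.0], [-1.0, 0.0, 0.0], [-0.0, -0.0, -1.0]]
wrist_force: [0.0, -0.0, -1.0]
gripper_width: 0.474
gripper_force: 29.9
```

>>> arm_command([
  [36,0,0,10,0,0,0],
  [36,0,0,8,0,0,0],
  [36,0,0,4,0,0,0],
  [36,0,0,3,0,0,0],
  [36,0,0,1,0,0,0],
  [36,0,0,0,0,0,0],
  [36,0,0,0,0,0,0],
])

```text
time_s: 17.3
tcp_pos: [0.4713, -0.0954, 0.0767]
ee_rot: [[-0.0, -1.0, 0.0], [-1.0, 0.0, -0.0], [0.0, -0.0, -1.0]]
wrist_force: [-0.2, -0.9, -1.5]
gripper_width: 0.469
gripper_force: 29.9
```

>>> arm_command([
  [36,0,0,1,0,0,0],
  [36,0,0,1,0,0,0],
  [36,0,0,0,0,0,0],
])

```text
time_s: 17.6
tcp_pos: [0.4711, -0.0954, 0.0745]
ee_rot: [[-0.0, -1.0, -0.0], [-1.0, 0.0, 0.0], [-0.0, 0.0, -1.0]]
wrist_force: [-0.2, 0.2, -1.5]
gripper_width: 0.472
gripper_force: 29.9
```

>>> arm_command([
  [36,0,0,1,0,0,0],
  [36,0,0,0.7,0,0,0],
  [36,0,0,0,0,0,0],
])

```text
time_s: 17.9
tcp_pos: [0.4713, -0.0954, 0.0732]
ee_rot: [[-0.0, -1.0, 0.0], [-1.0, 0.0, -0.0], [0.0, -0.0, -1.0]]
wrist_force: [-1.2, -0.3, 2.6]
gripper_width: 0.472
gripper_force: 30.0
```

Contact again. I release, rise and look.

>>> arm_command([
  [40,0,0,0,0,0,0],
  [50,0,0,0,0,0,0],
  [65,0,0,0,0,0,0],
  [80,0,0,0,0,0,0],
  [87,0,0,0,0,0,0],
  [87,0,0,0,0,0,0],
  [87,0,0,0,0,0,0],
  [87,0,0,0,0,0,0],
])

```text
time_s: 18.7
tcp_pos: [0.4711, -0.0954, 0.0728]
ee_rot: [[-0.0, -1.0, -0.0], [-1.0, 0.0, -0.0], [0.0, 0.0, -1.0]]
wrist_force: [-0.5, 0.2, -0.5]
gripper_width: 0.973
gripper_force: 0.0
```

>>> arm_command([
  [87,0,0,-20,0,0,0],
  [87,0,0,-40,0,0,0],
  [87,0,0,-40,0,0,0],
  [87,0,0,-30,0,0,0],
  [87,0,0,0,0,0,0],
])

```text
time_s: 19.2
tcp_pos: [0.474, -0.0954, 0.2077]
ee_rot: [[0.001, -1.0, 0.011], [-1.0, -0.001, 0.0], [-0.0, -0.011, -1.0]]
wrist_force: [0.0, -0.3, 0.7]
gripper_width: 0.998
gripper_force: 0.0
```

```bash
python3 - <<'E'
from h import *
t=save('top','t8');s=save('scene','s8')
f=lambda i,r,c:cv2.resize(i[r:r+50,c:c+66],(400,300),interpolation=3)[...,::-1]
cv2.imwrite('pics/m8.png',np.vstack([np.hstack([f(s,230,130),f(t,168,140)]),np.hstack([f(s,155,265),f(s,190,235)])]))
E
```

```text
(no output)
```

View pics/m8.png

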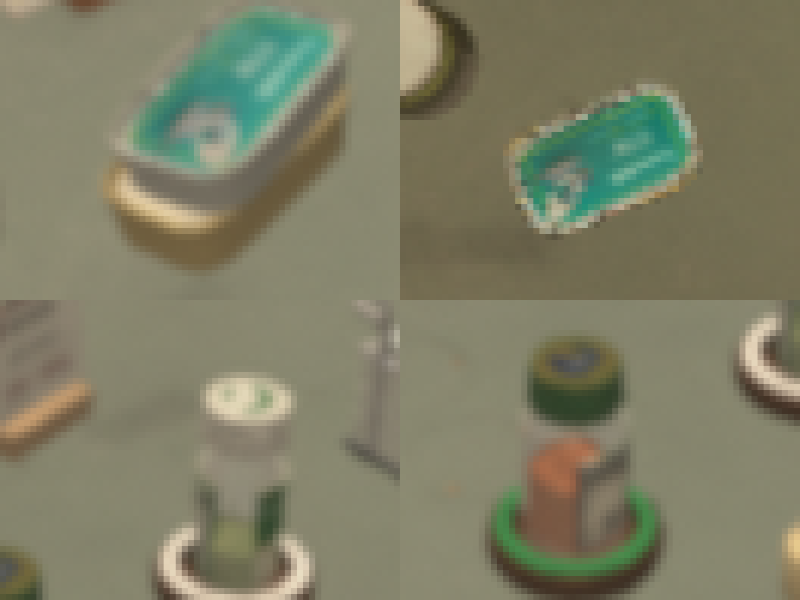

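```bash
python3 - <<'E'
from h import *
t=cv2.imread('pics/t8.png');h=cv2.cvtColor(t,40);r0,c0=168,152
m=np.zeros(h.shape[:2],np.uint8);m[r0:218,c0:196]=(((h[...,0]>78)&(h[...,0]<100)&(h[...,1]>90)))[r0:218,c0:196]*255
m=cv2.morphologyEx(m,cv2.MORPH_CLOSE,np.ones((5,5)))
ys,xs=np.nonzero(m);P=cv2.boxPoints(cv2.minAreaRect(np.c_[xs,ys].astype(np.float32)))
w=np.array([ray('top',(y,x),.055) for x,y in P]);print(w.round(3),w.mean(0).round(4),len(xs))
d=w[1:]-w[:-1];print(np.linalg.norm(d,axis=1),np.degrees(np.arctan2(d[:,1],d[:,0])))
s=cv2.imread('pics/s8.png');h=cv2.cvtColor(s,40)
m=np.zeros(h.shape[:2],np.uint8);m[225:275,140:200]=(((h[...,0]>78)&(h[...,0]<100)&(h[...,1]>90)))[225:275,140:200]*255
m=cv2.morphologyEx(m,cv2.MORPH_CLOSE,np.ones((7,7)))
ys,xs=np.nonzero(m);W=np.array([ray('scene',(y,x),.055)[:2] for x,y in zip(xs,ys)])
print(cv2.minAreaRect(W.astype(np.float32)*1000))
ys,xs=np.nonzero(m);
plan(.5315,.329,.15,206)
E
```

```text
[[0.533 0.38  0.055]
 [0.571 0.298 0.055]
 [0.534 0.281 0.055]
 [0.496 0.363 0.055]] [0.5337 0.3304 0.055 ] 273
[0.09063729 0.04082036 0.09041379] [ -65.17202405 -154.97090774  114.72789934]
((529.2113647460938, 330.42156982421875), (41.013519287109375, 80.74113464355469), 22.18257713317871)
rz total rad -0.4545 then shift mm [-354.8 -240.3   53.2] | before-rot frame [-424.3  -60.1   53.6] cur [ 0.4711 -0.0953  0.2032] 180.0 w 87.1 tilt [0.001 0.001] t 19.3
```

```bash
python3 - <<'E'
from h import *
plan(.532,.330,.2,205.3)
E
```

```text
rz total rad -0.4422 then shift mm [-358.4 -236.8    3.2] | before-rot frame [-425.3  -60.7    3.6] cur [ 0.4711 -0.0953  0.2032] 180.0 w 87.1 tilt [0.001 0.001] t 19.3
```

>>> arm_command([
  [87,0,0,0,0,0,-0.1105],
  [87,0,0,0,0,0,-0.1105],
  [87,0,0,0,0,0,-0.1105],
  [87,0,0,0,0,0,-0.1105],
  [87,-39,-26,0,0,0,0],
  [87,-39,-26,0,0,0,0],
  [87,-39,-26,0,0,0,0],
  [87,-39,-26,0,0,0,0],
])

```text
time_s: 20.1
tcp_pos: [0.4975, 0.0914, 0.2011]
ee_rot: [[0.427, -0.904, -0.003], [-0.904, -0.427, -0.001], [-0.0, 0.003, -1.0]]
wrist_force: [1.8, 0.8, -0.2]
gripper_width: 1.002
gripper_force: 0.0
```

>>> arm_command([
  [87,-39,-26,0,0,0,0],
  [87,-39,-26,0,0,0,0],
  [87,-39,-26,0,0,0,0],
  [87,-39,-26,0,0,0,0],
  [87,-40,-26,0,0,0,0],
  [87,0,0,0,0,0,0],
  [87,0,0,0,0,0,0],
])

```text
time_s: 20.8
tcp_pos: [0.5312, 0.3232, 0.2001]
ee_rot: [[0.429, -0.903, -0.004], [-0.903, -0.429, -0.003], [0.001, 0.005, -1.0]]
wrist_force: [-1.0, -1.0, -0.5]
gripper_width: 0.999
gripper_force: 0.0
```

```bash
python3 - <<'E'
from h import *
plan(.532,.330,.06,205.3)
E
```

```text
rz total rad 0.0014 then shift mm [ -5.8  -3.6 140.1] | before-rot frame [ -6.   -4.3 140.1] cur [0.5312 0.3232 0.2001] -154.6 w 86.9 tilt [-0.004 -0.003] t 20.8
```

>>> arm_command([
  [87,-3,-1,40,0,0,0],
  [87,0,0,40,0,0,0],
  [87,0,0,30,0,0,0],
  [87,0,0,0,0,0,0],
  [87,0,0,0,0,0,0],
])

```text
time_s: 21.3
tcp_pos: [0.5321, 0.3248, 0.093]
ee_rot: [[0.427, -0.904, -0.0], [-0.904, -0.427, -0.001], [0.001, 0.001, -1.0]]
wrist_force: [0.0, 0.6, 1.1]
gripper_width: 1.0
gripper_force: 0.0
```

```bash
python3 - <<'E'
from h import *
plan(.532,.330,.038,205.3)
s=save('scene','s9')[...,::-1]
cv2.imwrite('pics/m9.png',cv2.resize(s[200:280,120:220],(800,600)[:2],interpolation=3))
E
```

```text
rz total rad -0.0006 then shift mm [-4.8 -2.1 55. ] | before-rot frame [-4.8 -2.1 55. ] cur [0.5321 0.3248 0.093 ] -154.7 w 87.0 tilt [-0.    -0.001] t 21.3
```

View pics/m9.png

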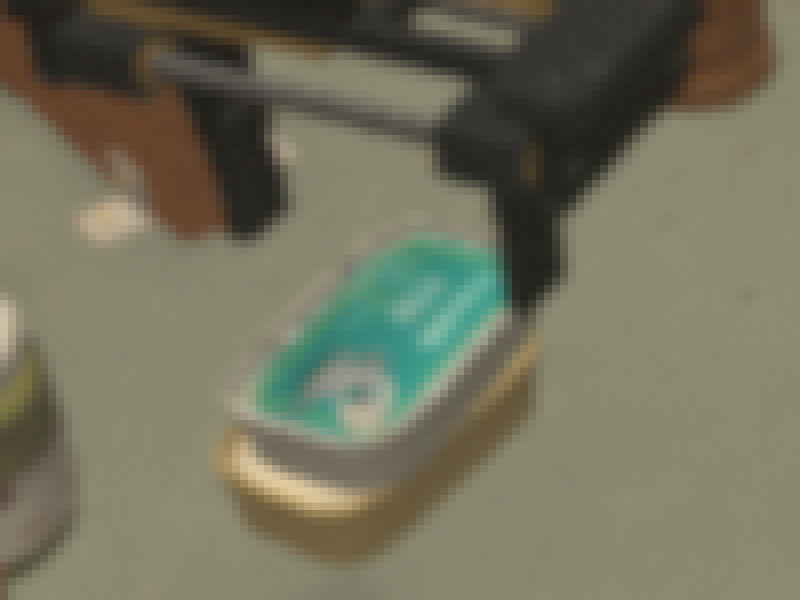

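>>> arm_command([
  [87,-4.8,-2,15,0,0,0],
  [87,0,0,15,0,0,0],
  [87,0,0,15,0,0,0],
  [87,0,0,8,0,0,0],
  [87,0,0,0,0,0,0],
  [87,0,0,0,0,0,0],
])

```text
time_s: 21.95
tcp_pos: [0.5321, 0.3316, 0.0405]
ee_rot: [[0.428, -0.904, 0.001], [-0.904, -0.428, 0.001], [-0.0, -0.001, -1.0]]
wrist_force: [0.3, 0.5, -0.2]
gripper_width: 0.998
gripper_force: 0.0
```

>>> arm_command([
  [75,0,0,1,0,0,0],
  [67,0,0,0,0,0,0],
  [58,0,0,0,0,0,0],
  [55,0,0,0,0,0,0],
  [55,0,0,0,0,0,0],
  [55,0,0,0,0,0,0],
  [55,0,0,0,0,0,0],
])

```text
time_s: 22.65
tcp_pos: [0.5321, 0.3316, 0.0393]
ee_rot: [[0.428, -0.904, 0.001], [-0.904, -0.428, 0.001], [-0.0, -0.001, -1.0]]
wrist_force: [1.3, 0.9, 1.4]
gripper_width: 0.682
gripper_force: 29.7
```

>>> arm_command([
  [55,0,0,-5,0,0,0],
  [55,0,0,-15,0,0,0],
  [55,0,0,-30,0,0,0],
  [55,0,0,-40,0,0,0],
  [55,0,0,-40,0,0,0],
  [55,0,0,0,0,0,0],
  [55,0,0,0,0,0,0],
])

```text
time_s: 23.35
tcp_pos: [0.531, 0.331, 0.1693]
ee_rot: [[0.427, -0.904, -0.001], [-0.904, -0.427, 0.001], [-0.001, 0.0, -1.0]]
wrist_force: [-0.8, -0.3, -2.7]
gripper_width: 0.677
gripper_force: 29.9
```

```bash
python3 - <<'E'
from h import *
print(sense()['wrist_force'],sense()['moment'])
plan(.582,0,.17,180)
t=save('top','t10');s=save('scene','s10')
cv2.imwrite('pics/m10.png',cv2.resize(s[180:280,110:220],(660,600),interpolation=3)[...,::-1])
E
```

```text
[-0.78419676 -0.32193167 -2.68808984] [-0.04392452  0.15817339 -0.02423188]
rz total rad 0.441 then shift mm [331.  -51.   -0.7] | before-rot frame [321.1  95.2  -1. ] cur [0.531  0.331  0.1693] -154.7 w 58.9 tilt [-0.001  0.001] t 23.35
```

View pics/m10.png

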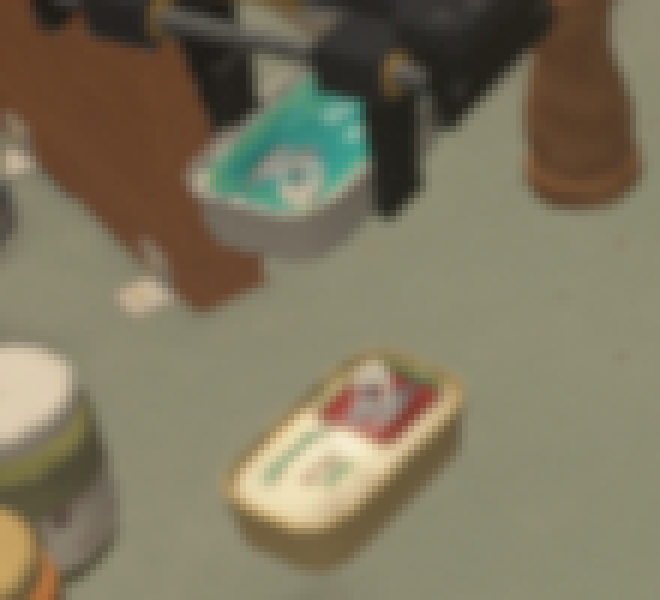

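>>> arm_command([
  [55,0,0,0,0,0,0.11],
  [55,0,0,0,0,0,0.11],
  [55,0,0,0,0,0,0.11],
  [55,0,0,0,0,0,0.11],
  [55,20,15,0,0,0,0],
  [55,40,15,0,0,0,0],
  [55,40,0,0,0,0,0],
  [55,40,0,0,0,0,0],
])

```text
time_s: 24.25
tcp_pos: [0.5001, 0.1892, 0.1669]
ee_rot: [[0.003, -1.0, -0.004], [-1.0, -0.003, -0.003], [0.003, 0.004, -1.0]]
wrist_force: [0.7, -0.3, -2.5]
gripper_width: 0.68
gripper_force: 29.9
```

>>> arm_command([
  [55,40,0,0,0,0,0],
  [55,40,0,0,0,0,0],
  [55,40,0,0,0,0,0],
  [55,40,-5,0,0,0,0],
  [55,25,-15,0,0,0,0],
  [55,5,-25,0,0,0,0],
  [55,0,-20,0,0,0,0],
  [55,0,0,0,0,0,0],
])

```text
time_s: 25.05
tcp_pos: [0.5682, 0.0005, 0.1665]
ee_rot: [[0.0, -1.0, -0.003], [-1.0, -0.0, -0.001], [0.001, 0.003, -1.0]]
wrist_force: [0.3, 0.4, -2.6]
gripper_width: 0.681
gripper_force: 29.9
```

```bash
python3 - <<'E'
from h import *
plan(.572,0,.012,180);print(sense()['joints'])
E
```

```text
rz total rad 0.0002 then shift mm [  0.5  -3.8 154.5] | before-rot frame [  0.4  -4.2 154.5] cur [5.682e-01 5.000e-04 1.665e-01] -180.0 w 59.2 tilt [-0.003 -0.001] t 25.05
[ 1.63916042e+01  1.97470668e+01 -1.28640424e+01  1.12917927e-02
 -5.75646416e+01 -1.63866048e+01]
```

>>> arm_command([
  [55,0,-1,30,0,0,0],
  [55,0,0,35,0,0,0],
  [55,0,0,35,0,0,0],
  [55,0,0,25,0,0,0],
  [55,0,0,15,0,0,0],
  [55,0,0,5,0,0,0],
  [55,0,0,0,0,0,0],
  [55,0,0,0,0,0,0],
])

```text
time_s: 25.85
tcp_pos: [0.5684, 0.0014, 0.0244]
ee_rot: [[0.002, -1.0, 0.001], [-1.0, -0.002, 0.0], [-0.0, -0.001, -1.0]]
wrist_force: [0.9, -1.4, -2.3]
gripper_width: 0.676
gripper_force: 29.9
```

>>> arm_command([
  [55,0,0,2,0,0,0],
  [55,0,0,0,0,0,0],
  [55,0,0,0,0,0,0],
])

```text
time_s: 26.15
tcp_pos: [0.5684, 0.0013, 0.0224]
ee_rot: [[0.002, -1.0, 0.001], [-1.0, -0.002, 0.0], [-0.0, -0.001, -1.0]]
wrist_force: [0.3, -0.9, -2.7]
gripper_width: 0.676
gripper_force: 29.9
```

>>> arm_command([
  [55,0,0,5,0,0,0],
  [55,0,0,3,0,0,0],
  [55,0,0,1,0,0,0],
  [55,0,0,0,0,0,0],
  [55,0,0,0,0,0,0],
])

```text
time_s: 26.65
tcp_pos: [0.5682, 0.0012, 0.0128]
ee_rot: [[0.002, -1.0, -0.0], [-1.0, -0.002, -0.0], [0.0, 0.0, -1.0]]
wrist_force: [-0.2, -0.6, -1.8]
gripper_width: 0.68
gripper_force: 29.9
```

>>> arm_command([
  [55,0,0,1.5,0,0,0],
  [55,0,0,0,0,0,0],
  [55,0,0,0,0,0,0],
])

```text
time_s: 26.95
tcp_pos: [0.5682, 0.0012, 0.0113]
ee_rot: [[0.002, -1.0, -0.0], [-1.0, -0.002, -0.0], [0.0, 0.0, -1.0]]
wrist_force: [-0.0, 0.1, -1.8]
gripper_width: 0.679
gripper_force: 29.9
```

>>> arm_command([
  [55,0,0,1,0,0,0],
  [55,0,0,0,0,0,0],
  [60,0,0,0,0,0,0],
  [70,0,0,0,0,0,0],
  [80,0,0,0,0,0,0],
  [87,0,0,0,0,0,0],
  [87,0,0,0,0,0,0],
  [87,0,0,0,0,0,0],
])

```text
time_s: 27.75
tcp_pos: [0.5682, 0.0012, 0.0105]
ee_rot: [[0.002, -1.0, 0.0], [-1.0, -0.002, 0.0], [-0.0, -0.0, -1.0]]
wrist_force: [0.4, -0.6, -0.1]
gripper_width: 0.98
gripper_force: 0.0
```

>>> arm_command([
  [87,0,0,-15,0,0,0],
  [87,0,0,-30,0,0,0],
  [87,0,0,-40,0,0,0],
  [87,0,0,-40,0,0,0],
  [87,0,25,-30,0,0,0],
  [87,0,40,0,0,0,0],
  [87,-40,0,0,0,0,-0.11],
  [87,-40,0,0,0,0,-0.11],
])

```text
time_s: 28.55
tcp_pos: [0.4978, 0.0809, 0.1662]
ee_rot: [[0.222, -0.975, 0.002], [-0.975, -0.222, 0.001], [-0.0, -0.002, -1.0]]
wrist_force: [1.4, 1.8, 0.3]
gripper_width: 0.999
gripper_force: 0.0
```

```bash
python3 - <<'E'
from h import *
t=save('top','t11')[...,::-1];s=save('scene','s11')[...,::-1]
# gold tub: foreground in stack area
for cam,im,(r0,r1,c0,c1) in (('top',t,(165,222,148,200)),('scene',s,(225,280,140,195))):
    h=cv2.cvtColor(np.ascontiguousarray(im),40)[r0:r1,c0:c1].astype(int)
    m=((h[...,0]>12)&(h[...,0]<35)&((h[...,2]>125)|(h[...,1]>95))|((h[...,2]>150))).astype(np.uint8)
    m=cv2.morphologyEx(cv2.morphologyEx(m,2,np.ones((2,2))),cv2.MORPH_CLOSE,np.ones((7,7)))
    n,l,st,_=cv2.connectedComponentsWithStats(m);k=1+st[1:,4].argmax();ys,xs=np.nonzero(l==k)
    W=np.array([ray(cam,(y+r0,x+c0),.029)[:2] for x,y in zip(xs,ys)])*1000
    print(cam,st[k],cv2.minAreaRect(W.astype(np.float32)))
    print(''.join('\n'+''.join('#' if v else '.' for v in r) for r in (l==k)[::2]))
print([(d['p'],d['location']) for c in('top','scene') for d in find_in('tub_gold',c)])
plan(.532,.330,.15,205.3)
E
```

```text
top [  10   18   42   39 1055] ((508.955078125, 317.66925048828125), (134.85406494140625, 144.2589874267578), 0.14165382087230682)

....................................................
....................................................
....................................................
....................................................
....................................................
....................................................
....................................................
....................................................
....................................................
.................................##.................
............................###########.............
......................##################............
.................########################...........
...........##############################...........
..........################################..........
..........################################..........
..........################################..........
...........###############################..........
............##############################..........
............##############################..........
.............#######################################
.................###..........######################
..............................######################
..............................######################
............................########################
.........................###########################
.....................###############################
................####################################
............########################################Traceback (most recent call last):
  File "<stdin>", line 9, in <module>
  File "h.py", line 6, in ray
    m=camera_model(cam);R=np.array(m['R']);t=np.array(m['t'])
ValueError: time passes only in moves, steps and waits
```

```bash
sed -i 's/^def save/import functools\ncamera_model=functools.lru_cache(None)(camera_model)\ndef save/' h.py; python3 - <<'E'
from h import *
t=cv2.imread('pics/t11.png');s=cv2.imread('pics/s11.png')
for cam,im,(r0,r1,c0,c1) in (('top',t,(165,204,148,191)),('scene',s,(225,280,140,195))):
    h=cv2.cvtColor(np.ascontiguousarray(im),40)[r0:r1,c0:c1].astype(int)
    m=((h[...,0]>12)&(h[...,0]<35)&((h[...,2]>125)|(h[...,1]>95))|((h[...,2]>150))).astype(np.uint8)
    m=cv2.morphologyEx(cv2.morphologyEx(m,2,np.ones((2,2))),cv2.MORPH_CLOSE,np.ones((7,7)))
    n,l,st,_=cv2.connectedComponentsWithStats(m);k=1+st[1:,4].argmax();ys,xs=np.nonzero(l==k)
    W=np.array([ray(cam,(y+r0,x+c0),.029)[:2] for x,y in zip(xs,ys)])*1000
    print(cam,st[k],cv2.minAreaRect(W.astype(np.float32)))
    print(''.join('\n'+''.join('#' if v else '.' for v in r) for r in (l==k)[::2]))
plan(.532,.330,.15,205.3)
E
```

```text
top [ 10  18  33  21 556] ((541.2386474609375, 333.3525085449219), (113.1501693725586, 70.83680725097656), 89.3989486694336)

...........................................
...........................................
...........................................
...........................................
...........................................
...........................................
...........................................
...........................................
...........................................
.................................##........
............................###########....
......................#####################
.................##########################
...........################################
..........#################################
..........#################################
..........#################################
...........################################
...........################################
...........################################
scene [   0    0   55   55 2951] ((543.5148315429688, 337.27581787109375), (142.44989013671875
[... 1077 characters left out ...]
############################
#######################################################
#######################################################
#######################################################
#######################################################
#######################################################
#######################################################
#######################################################
#######################################################
#######################################################
rz total rad -0.2138 then shift mm [-208.1 -135.4   16. ] | before-rot frame [-232.1  -88.1   16.4] cur [0.4986 0.084  0.166 ] -166.9 w 86.8 tilt [0.002 0.001] t 28.65
```

```bash
python3 - <<'E'
from h import *
print(ray('top',(195,173.8),.027))
L=[((228,475),(345,360)),((345,525),(462,400)),((235,500),(320,530)),((380,352),(455,375))]
for a,b in L:
    p,q=[ray('scene',(180+y/6-.5,110+x/6-.5),.029) for x,y in(a,b)];d=q-p
    print(((p+q)/2).round(4)[:2],np.degrees(np.arctan2(d[1],d[0])).round(1))
t=cv2.imread('pics/t11.png');h=cv2.cvtColor(t,40)[165:222,148:200].astype(int)
bg=np.median(h[:12].reshape(-1,3),axis=0);print(bg)
m=(np.abs(h-bg)*[1,1,1]).sum(2)>45
for r in m[8:48]: print(''.join('#' if v else '.' for v in r))
E
```

```text
[0.5342324  0.33462581 0.027     ]
[0.5613 0.348 ] -68.6
[0.5055 0.3271] -68.6
[0.5138 0.3814] -156.8
[0.5525 0.2902] -156.1
[ 25.  73. 116.]
###.................................................
####................................................
####................................................
####................................................
####................................................
####................................................
###.................................................
###.................................................
##..................................................
##..................................................
#..............................####.................
...........................##########...............
........................##############..............
.....................##################.............
...................####################.............
................########################............
.............#################....######............
............###################.########............
....
[... 461 characters left out ...]
...........
...........#########################............#...
...........######################..............###..
............###################..................#..
.............##############....................###..
.............############...................######..
..............#######....................######.###.
........................................#######.###.
......................................##############
....................................############.###
..................................##################
................................####################
..............................######################
.............................######################.
```

```bash
python3 - <<'E'
from h import *
plan(.534,.333,.10,203.7)
E
```

```text
rz total rad -0.1859 then shift mm [-213.8 -132.5   66. ] | before-rot frame [-234.6  -90.6   66.4] cur [0.4986 0.084  0.166 ] -166.9 w 86.8 tilt [0.002 0.001] t 28.65
```

>>> arm_command([
  [87,0,0,0,0,0,-0.093],
  [87,0,0,0,0,0,-0.093],
  [87,-36,-22,0,0,0,0],
  [87,-36,-22,0,0,0,0],
  [87,-36,-22,0,0,0,0],
  [87,-36,-22,0,0,0,0],
  [87,-36,-22,0,0,0,0],
  [87,-36,-22,0,0,0,0],
])

```text
time_s: 29.45
tcp_pos: [0.5343, 0.3328, 0.1653]
ee_rot: [[0.396, -0.918, -0.0], [-0.918, -0.396, -0.0], [0.0, 0.0, -1.0]]
wrist_force: [0.6, 0.4, 0.2]
gripper_width: 1.001
gripper_force: 0.0
```

>>> arm_command([
  [87,0,0,20,0,0,0],
  [87,0,0,25,0,0,0],
  [87,0,0,20,0,0,0],
  [87,0,0,0,0,0,0],
  [87,0,0,0,0,0,0],
])

```text
time_s: 29.95
tcp_pos: [0.5346, 0.3313, 0.1005]
ee_rot: [[0.396, -0.918, 0.0], [-0.918, -0.396, -0.001], [0.001, 0.0, -1.0]]
wrist_force: [-0.3, 0.6, -0.4]
gripper_width: 1.005
gripper_force: 0.0
```

```bash
python3 - <<'E'
from h import *
plan(.534,.333,.0195,203.7)
E
```

```text
rz total rad -0.0062 then shift mm [-1.8 -0.2 81. ] | before-rot frame [-1.9 -0.2 81. ] cur [0.5346 0.3313 0.1005] -156.7 w 87.5 tilt [ 0.    -0.001] t 29.95
```

>>> arm_command([
  [87,-1.5,0,25,0,0,0],
  [87,0,0,25,0,0,0],
  [87,0,0,18,0,0,0],
  [87,0,0,10,0,0,0],
  [87,0,0,2,0,0,0],
  [87,0,0,0,0,0,0],
  [87,0,0,0,0,0,0],
])

```text
time_s: 30.65
tcp_pos: [0.5344, 0.3335, 0.0218]
ee_rot: [[0.397, -0.918, 0.002], [-0.918, -0.397, 0.002], [-0.001, -0.003, -1.0]]
wrist_force: [-0.2, -0.3, -1.2]
gripper_width: 0.998
gripper_force: 0.0
```

>>> arm_command([
  [78,0,0,0.5,0,0,0],
  [70,0,0,0,0,0,0],
  [64,0,0,0,0,0,0],
  [58,0,0,0,0,0,0],
  [58,0,0,0,0,0,0],
  [58,0,0,0,0,0,0],
  [58,0,0,0,0,0,0],
])

```text
time_s: 31.35
tcp_pos: [0.5341, 0.3334, 0.0203]
ee_rot: [[0.397, -0.918, 0.001], [-0.918, -0.397, 0.001], [-0.0, -0.002, -1.0]]
wrist_force: [1.6, 1.0, 0.9]
gripper_width: 0.682
gripper_force: 29.6
```

>>> arm_command([
  [58,0,0,-5,0,0,0],
  [58,0,0,-20,0,0,0],
  [58,0,0,-40,0,0,0],
  [58,0,0,-45,0,0,0],
  [58,0,0,-45,0,0,0],
  [58,0,0,-15,0,0,0],
  [58,0,0,0,0,0,0],
])

```text
time_s: 32.05
tcp_pos: [0.534, 0.3334, 0.1928]
ee_rot: [[0.396, -0.918, 0.003], [-0.918, -0.396, 0.003], [-0.002, -0.004, -1.0]]
wrist_force: [-0.8, 0.3, -1.8]
gripper_width: 0.687
gripper_force: 29.6
```

```bash
python3 - <<'E'
from h import *
save('scene','s12')
print([(d['p'],d['location']) for d in find_in('tub_gold','scene')[:2]],sense()['moment'])
p=sense()['tcp_pos'];print(proj('scene',p),proj('scene',p-[0,0,.02]))
plan(.468,-.3005,.19,174)
E
```

```text
[] [-0.02691695  0.16703694  0.03759741]
[198.89936598 160.43988681] [206.10835647 161.65461377]
rz total rad 0.5116 then shift mm [635.8  -2.2  -1.8] | before-rot frame [ 5.555e+02  3.094e+02 -5.000e-01] cur [0.5323 0.332  0.1882] -156.7 w 59.7 tilt [-0.003 -0.002] t 32.15
```

>>> arm_command([
  [58,0,0,0,0,0,0.1023],
  [58,0,0,0,0,0,0.1023],
  [58,0,0,0,0,0,0.1023],
  [58,0,0,0,0,0,0.1023],
  [58,0,0,0,0,0,0.1023],
  [58,30,0,0,0,0,0],
  [58,42,0,0,0,0,0],
  [58,42,0,0,0,0,0],
])

```text
time_s: 32.95
tcp_pos: [0.5198, 0.2176, 0.1864]
ee_rot: [[-0.103, -0.995, -0.006], [-0.995, 0.103, -0.004], [0.004, 0.006, -1.0]]
wrist_force: [1.5, -0.4, -1.7]
gripper_width: 0.681
gripper_force: 29.6
```

>>> arm_command([
  [58,42,0,0,0,0,0],
  [58,42,0,0,0,0,0],
  [58,42,0,0,0,0,0],
  [58,42,0,0,0,0,0],
  [58,42,0,0,0,0,0],
  [58,42,0,0,0,0,0],
  [58,42,0,0,0,0,0],
  [58,42,0,0,0,0,0],
])

```text
time_s: 33.75
tcp_pos: [0.4846, -0.1162, 0.1873]
ee_rot: [[-0.104, -0.995, -0.006], [-0.995, 0.104, 0.0], [0.0, 0.006, -1.0]]
wrist_force: [0.3, 0.3, -2.1]
gripper_width: 0.684
gripper_force: 29.6
```

>>> arm_command([
  [58,42,0,0,0,0,0],
  [58,42,0,0,0,0,0],
  [58,42,0,0,0,0,0],
  [58,30,0,0,0,0,0],
  [58,10,0,0,0,0,0],
  [58,0,0,0,0,0,0],
  [58,0,0,0,0,0,0],
])

```text
time_s: 34.45
tcp_pos: [0.469, -0.2789, 0.1884]
ee_rot: [[-0.104, -0.995, -0.003], [-0.995, 0.104, 0.001], [-0.001, 0.003, -1.0]]
wrist_force: [-0.3, -0.1, -2.8]
gripper_width: 0.69
gripper_force: 29.6
```

```bash
python3 - <<'E'
from h import *
plan(.468,-.3005,.13,174)
E
```

```text
rz total rad 0.0007 then shift mm [21.6 -1.3 58.4] | before-rot frame [21.6 -1.4 58.4] cur [ 0.469  -0.2789  0.1884] 174.0 w 60.0 tilt [-0.003  0.001] t 34.45
```

>>> arm_command([
  [58,20,-1,10,0,0,0],
  [58,0,0,25,0,0,0],
  [58,0,0,20,0,0,0],
  [58,0,0,0,0,0,0],
  [58,0,0,0,0,0,0],
])

```text
time_s: 34.95
tcp_pos: [0.469, -0.2989, 0.1351]
ee_rot: [[-0.102, -0.995, -0.001], [-0.995, 0.102, -0.0], [0.0, 0.001, -1.0]]
wrist_force: [1.0, -0.0, -1.0]
gripper_width: 0.687
gripper_force: 29.6
```

```bash
python3 - <<'E'
from h import *
plan(.468,-.3005,.098,174)
t=save('top','t13');s=save('scene','s13')
f=lambda i,r,c:cv2.resize(i[r:r+57,c:c+76],(800,600),interpolation=3)[...,::-1].copy()
im=f(s,128,310);k=800/76
# project tub underside corners (at current height) and platform corners (z .075)
p=np.array(sense()['tcp_pos']);a=np.radians(-6);ex=np.array([np.cos(a),np.sin(a),0]);ey=np.array([-ex[1],ex[0],0])
def box(c,hx,hy,col):
    P=[proj('scene',c+sx*hx*ex+sy*hy*ey) for sx,sy in((1,1),(1,-1),(-1,-1),(-1,1))]
    cv2.polylines(im,[np.array([[(q[1]-310+.5)*k,(q[0]-128+.5)*k] for q in P]).astype(int)],True,col,1)
box(p-[0,0,.0203],.0315,.0525,(0,0,255));box(p+[0,0,.0087],.0315,.0525,(0,0,255))
box(np.array([.468,-.3005,.067]),.038,.059,(255,0,0))
cv2.imwrite('pics/m13.png',im)
E
```

```text
rz total rad 0.0029 then shift mm [ 1.7  0.9 37.1] | before-rot frame [ 1.7  0.9 37.1] cur [ 0.469  -0.2989  0.1351] 174.2 w 59.8 tilt [-0.001 -0.   ] t 34.95
```

View pics/m13.png

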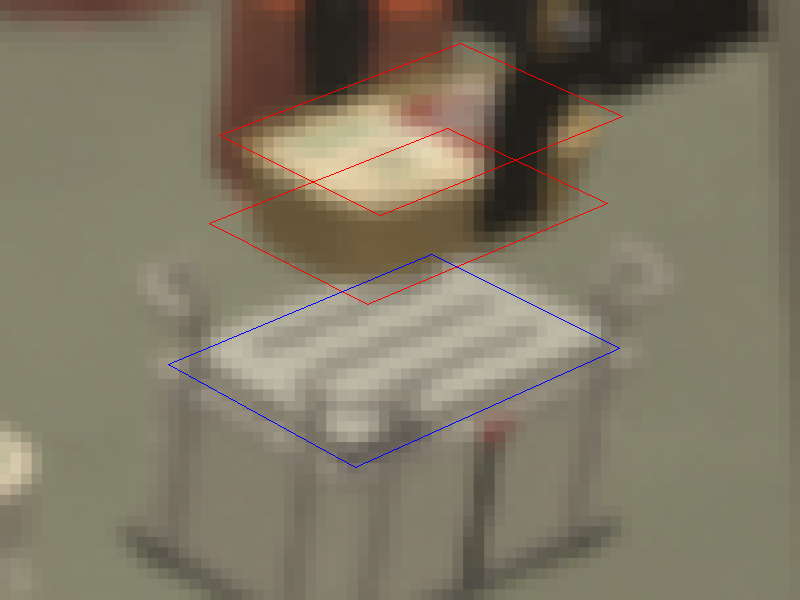

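Overlays agree: the tub (box at rows 130–300) sits centred over the housing (wall outline from (170,365) to (617,350)). I lower it onto the platform.

>>> arm_command([
  [58,1.7,0.9,10,0,0,0],
  [58,0,0,10,0,0,0],
  [58,0,0,8,0,0,0],
  [58,0,0,6,0,0,0],
  [58,0,0,4,0,0,0],
  [58,0,0,0,0,0,0],
  [58,0,0,0,0,0,0],
])

```text
time_s: 35.75
tcp_pos: [0.4677, -0.3015, 0.0969]
ee_rot: [[-0.104, -0.995, 0.0], [-0.995, 0.104, -0.0], [0.0, -0.0, -1.0]]
wrist_force: [0.0, -0.2, -1.6]
gripper_width: 0.685
gripper_force: 29.6
```

>>> arm_command([
  [58,0,0,5,0,0,0],
  [58,0,0,5,0,0,0],
  [58,0,0,4,0,0,0],
  [58,0,0,0,0,0,0],
  [58,0,0,0,0,0,0],
])

```text
time_s: 36.25
tcp_pos: [0.4674, -0.3013, 0.0827]
ee_rot: [[-0.104, -0.995, -0.001], [-0.995, 0.104, 0.0], [-0.0, 0.001, -1.0]]
wrist_force: [0.5, 0.2, -2.4]
gripper_width: 0.686
gripper_force: 29.6
```

>>> arm_command([
  [58,0,0,2,0,0,0],
  [62,0,0,0,0,0,0],
  [65,0,0,0,0,0,0],
  [70,0,0,0,0,0,0],
  [76,0,0,0,0,0,0],
  [82,0,0,0,0,0,0],
  [82,0,0,0,0,0,0],
])

```text
time_s: 36.95
tcp_pos: [0.4676, -0.3014, 0.081]
ee_rot: [[-0.104, -0.995, 0.0], [-0.995, 0.104, -0.0], [0.0, -0.0, -1.0]]
wrist_force: [1.0, 0.5, -0.4]
gripper_width: 0.917
gripper_force: 0.0
```

>>> arm_command([
  [82,0,0,0,0,0,0],
  [82,0,0,-10,0,0,0],
  [84,0,0,-30,0,0,0],
  [87,0,0,-40,0,0,0],
  [87,0,0,-35,0,0,0],
  [87,-40,0,0,0,0,0],
  [87,-40,0,0,0,0,0],
  [87,-40,0,0,0,0,0],
])

```text
time_s: 37.75
tcp_pos: [0.4801, -0.181, 0.1971]
ee_rot: [[-0.105, -0.994, 0.002], [-0.994, 0.105, -0.0], [-0.0, -0.002, -1.0]]
wrist_force: [1.3, 0.3, -0.0]
gripper_width: 1.002
gripper_force: 0.0
```

```bash
cat > det.py <<'E'
from h import *
def mask(cam,im,box,kind):
    r0,r1,c0,c1=box;h=cv2.cvtColor(np.ascontiguousarray(im),40)[r0:r1,c0:c1].astype(int)
    if kind=='teal': m=(h[...,0]>78)&(h[...,0]<100)&(h[...,1]>90)
    else: m=((h[...,0]>12)&(h[...,0]<35)&(h[...,1]>60)&(h[...,2]>125))
    m=cv2.morphologyEx(m.astype(np.uint8),cv2.MORPH_CLOSE,np.ones((5,5)))
    n,l,st,_=cv2.connectedComponentsWithStats(m);
    if n<2:return None
    k=1+st[1:,4].argmax();ys,xs=np.nonzero(l==k);return ys+r0,xs+c0,l==k
def rect(cam,im,box,kind,z):
    o=mask(cam,im,box,kind)
    if o is None:return None
    W=np.array([ray(cam,(y,x),z)[:2] for y,x in zip(o[0],o[1])])*1000
    return len(W),cv2.minAreaRect(W.astype(np.float32))
E
python3 - <<'E'
from det import *
t=save('top','t14')[...,::-1];s=save('scene','s14')[...,::-1]
print('gold top',rect('top',t,(190,235,330,385),'gold',.077));print('gold scene',rect('scene',s,(135,190,315,380),'gold',.077))
print('teal top',rect('top',t,(150,210,230,300),'teal',.026));print('teal scene',rect('scene',s,(160,230,230,320),'teal',.026))
o=mask('scene',s,(135,190,315,380),'gold')
for r in o[2]: print(''.join('#' if v else '.' for v in r))
print(np.array(sense()['tcp_pos']))
E
```

```text
gold top (308, ((502.261474609375, -230.9769287109375), (48.14781951904297, 78.90017700195312), 89.37422180175781))
gold scene (393, ((487.1096496582031, -325.77935791015625), (105.27599334716797, 206.547119140625), 38.126163482666016))
teal top (68, ((584.9030151367188, 12.042400360107422), (28.413118362426758, 83.01115417480469), 27.405017852783203))
teal scene (118, ((568.6865234375, 0.1111907958984375), (81.14817810058594, 36.412574768066406), 74.6673583984375))
.................................................................
.................................................................
.................................................................
.................................................................
.................................................................
...............................#.................................
...............................#.................................
...............................#.................................
...............................#.................................
...............................#...
[... 2338 characters left out ...]
..
.................................................................
.................................................................
.................................................................
.................................................................
.................................................................
.................................................................
.................................................................
.................................................................
.................................................................
.................................................................
[ 0.4803866  -0.17889311  0.19710565]
```

```bash
python3 - <<'E'
from h import *
a=np.radians(-6);ex=np.array([np.cos(a),np.sin(a),0]);ey=np.array([-ex[1],ex[0],0]);r=.014
for z in(.07,.077,.085):
    P=[]
    for sx,sy in((1,1),(1,-1),(-1,-1),(-1,1)):
        c=np.array([.4675,-.3014,z])+sx*(.0315-r)*ex+sy*(.0525-r)*ey
        P+=[proj('scene',c+r*np.array([np.cos(u),np.sin(u),0])) for u in np.linspace(0,6.28,40)]
    P=np.array(P);print(z,'rows',P[:,0].min().round(1),P[:,0].max().round(1),'cols',P[:,1].min().round(1),P[:,1].max().round(1),'leftmost row',P[P[:,1].argmin(),0].round(1),'rightmost row',P[P[:,1].argmax(),0].round(1))
plan(.5682,.0012,.20,180.1)
E
```

```text
0.07 rows 153.0 168.6 cols 330.7 364.1 leftmost row 161.5 rightmost row 159.7
0.077 rows 151.1 166.7 cols 330.9 364.4 leftmost row 159.6 rightmost row 157.8
0.085 rows 148.9 164.4 cols 331.2 364.8 leftmost row 157.4 rightmost row 155.6
rz total rad -0.1008 then shift mm [-179.9  -88.1   -2.9] | before-rot frame [-187.9  -69.6   -2.7] cur [ 0.4804 -0.1789  0.1971] 174.3 w 87.1 tilt [0.002 0.   ] t 37.85
```

>>> arm_command([
  [87,0,0,0,0,0,-0.1008],
  [87,-36,-17.5,0,0,0,0],
  [87,-36,-17.5,0,0,0,0],
  [87,-36,-17.5,0,0,0,0],
  [87,-36,-17.5,0,0,0,0],
  [87,-36,-17.5,0,0,0,0],
  [87,0,0,0,0,0,0],
  [87,0,0,0,0,0,0],
])

```text
time_s: 38.65
tcp_pos: [0.5682, -0.0021, 0.196]
ee_rot: [[-0.002, -1.0, -0.0], [-1.0, 0.002, -0.0], [0.0, 0.0, -1.0]]
wrist_force: [-0.2, 0.9, 0.2]
gripper_width: 1.003
gripper_force: 0.0
```

>>> arm_command([
  [87,0,0,30,0,0,0],
  [87,0,0,40,0,0,0],
  [87,0,0,40,0,0,0],
  [87,0,0,20,0,0,0],
  [87,0,0,0,0,0,0],
  [87,0,0,0,0,0,0],
])

```text
time_s: 39.25
tcp_pos: [0.5684, -0.0034, 0.0667]
ee_rot: [[-0.004, -1.0, 0.001], [-1.0, 0.004, -0.0], [0.0, -0.001, -1.0]]
wrist_force: [0.5, 0.7, -0.0]
gripper_width: 1.004
gripper_force: 0.0
```

```bash
python3 - <<'E'
from h import *
plan(.5682,.0012,.014,180.1)
E
```

```text
rz total rad -0.0057 then shift mm [-4.6  0.2 52.7] | before-rot frame [-4.6  0.3 52.7] cur [ 0.5684 -0.0034  0.0667] 179.8 w 87.3 tilt [ 0.001 -0.   ] t 39.25
```

>>> arm_command([
  [87,-4.5,0,20,0,0,-0.005],
  [87,0,0,18,0,0,0],
  [87,0,0,10,0,0,0],
  [87,0,0,4,0,0,0],
  [87,0,0,0,0,0,0],
  [76,0,0,0,0,0,0],
  [68,0,0,0,0,0,0],
  [62,0,0,0,0,0,0],
])

```text
time_s: 40.05
tcp_pos: [0.5685, 0.0023, 0.0145]
ee_rot: [[0.002, -1.0, 0.001], [-1.0, -0.002, 0.0], [-0.0, -0.001, -1.0]]
wrist_force: [-0.0, -0.2, 0.4]
gripper_width: 0.809
gripper_force: 0.0
```

>>> arm_command([
  [56,0,0,0,0,0,0],
  [55,0,0,0,0,0,0],
  [55,0,0,0,0,0,0],
  [55,0,0,0,0,0,0],
  [55,0,0,0,0,0,0],
])

```text
time_s: 40.55
tcp_pos: [0.5681, 0.0022, 0.0141]
ee_rot: [[0.002, -1.0, 0.0], [-1.0, -0.002, -0.0], [0.0, -0.0, -1.0]]
wrist_force: [-0.8, 0.5, 4.1]
gripper_width: 0.678
gripper_force: 30.0
```

>>> arm_command([
  [55,0,0,-5,0,0,0],
  [55,0,0,-20,0,0,0],
  [55,0,0,-40,0,0,0],
  [55,0,0,-45,0,0,0],
  [55,0,0,-45,0,0,0],
  [55,0,0,-15,0,0,0],
  [55,0,0,0,0,0,0],
])

```text
time_s: 41.25
tcp_pos: [0.5694, 0.0025, 0.1868]
ee_rot: [[0.002, -1.0, 0.006], [-1.0, -0.002, 0.002], [-0.002, -0.006, -1.0]]
wrist_force: [0.7, -0.4, -2.2]
gripper_width: 0.679
gripper_force: 30.0
```

```bash
python3 - <<'E'
from h import *
print(sense()['wrist_force'],sense()['gripper_force'])
plan(.4675,-.301,.18,174)
E
```

```text
[ 0.74883227 -0.40080489 -2.16432669] 29.99962493777275
rz total rad 0.1067 then shift mm [312.5  69.6   6.8] | before-rot frame [303.3 102.5   5.6] cur [0.5694 0.0025 0.1868] -179.9 w 59.1 tilt [0.006 0.002] t 41.25
```

>>> arm_command([
  [55,0,0,0,0,0,0.1067],
  [55,30,9,0,0,0,0],
  [55,40,9,0,0,0,0],
  [55,40,9,0,0,0,0],
  [55,40,9,0,0,0,0],
  [55,40,9,0,0,0,0],
  [55,40,9,0,0,0,0],
  [55,40,9,0,0,0,0],
])

```text
time_s: 42.05
tcp_pos: [0.475, -0.2606, 0.1813]
ee_rot: [[-0.105, -0.994, -0.004], [-0.994, 0.105, 0.002], [-0.001, 0.005, -1.0]]
wrist_force: [0.7, 0.7, -2.6]
gripper_width: 0.679
gripper_force: 30.0
```

>>> arm_command([
  [55,30,5,0,0,0,0],
  [55,12,1.5,0,0,0,0],
  [55,0,0,15,0,0,0],
  [55,0,0,25,0,0,0],
  [55,0,0,15,0,0,0],
  [55,0,0,0,0,0,0],
  [55,0,0,0,0,0,0],
])

```text
time_s: 42.75
tcp_pos: [0.4661, -0.3004, 0.1281]
ee_rot: [[-0.104, -0.995, -0.002], [-0.995, 0.104, 0.0], [-0.0, 0.002, -1.0]]
wrist_force: [0.9, -0.1, -1.5]
gripper_width: 0.677
gripper_force: 30.0
```

```bash
python3 - <<'E'
from h import *
plan(.4675,-.301,.093,174)
E
```

```text
rz total rad 0.0006 then shift mm [ 0.4 -1.4 35.1] | before-rot frame [ 0.4 -1.5 35.1] cur [ 0.4661 -0.3004  0.1281] 174.0 w 58.9 tilt [-0.002  0.   ] t 42.75
```

>>> arm_command([
  [55,0.5,-0.5,10,0,0,0],
  [55,0,0,10,0,0,0],
  [55,0,0,8,0,0,0],
  [55,0,0,6,0,0,0],
  [55,0,0,4,0,0,0],
  [55,0,0,0,0,0,0],
  [55,0,0,0,0,0,0],
])

```text
time_s: 43.45
tcp_pos: [0.4669, -0.3015, 0.091]
ee_rot: [[-0.105, -0.995, 0.0], [-0.995, 0.105, -0.0], [0.0, -0.0, -1.0]]
wrist_force: [0.0, -1.3, -2.0]
gripper_width: 0.681
gripper_force: 30.0
```

>>> arm_command([
  [55,0,0,3,0,0,0],
  [55,0,0,3,0,0,0],
  [55,0,0,2,0,0,0],
  [55,0,0,0,0,0,0],
  [55,0,0,0,0,0,0],
])

```text
time_s: 43.95
tcp_pos: [0.4667, -0.3013, 0.0828]
ee_rot: [[-0.105, -0.995, -0.0], [-0.995, 0.105, 0.0], [-0.0, 0.0, -1.0]]
wrist_force: [-0.2, 0.8, -2.3]
gripper_width: 0.678
gripper_force: 30.0
```

>>> arm_command([
  [58,0,0,2,0,0,0],
  [60,0,0,0,0,0,0],
  [63,0,0,0,0,0,0],
  [68,0,0,0,0,0,0],
  [75,0,0,0,0,0,0],
  [82,0,0,0,0,0,0],
  [82,0,0,0,0,0,0],
  [82,0,0,0,0,0,0],
])

```text
time_s: 44.75
tcp_pos: [0.4668, -0.3014, 0.0809]
ee_rot: [[-0.105, -0.995, 0.0], [-0.995, 0.105, -0.0], [0.0, -0.0, -1.0]]
wrist_force: [0.4, -0.4, 0.3]
gripper_width: 0.93
gripper_force: 0.0
```

>>> arm_command([
  [82,0,0,-10,0,0,0],
  [84,0,0,-30,0,0,0],
  [87,0,0,-40,0,0,0],
  [87,0,0,-35,0,0,0],
  [87,-40,0,0,0,0,0],
  [87,-40,0,0,0,0,0],
  [87,-40,0,0,0,0,0],
  [87,0,0,0,0,0,0],
])

```text
time_s: 45.55
tcp_pos: [0.4797, -0.1789, 0.1971]
ee_rot: [[-0.1, -0.995, 0.002], [-0.995, 0.1, 0.0], [-0.001, -0.002, -1.0]]
wrist_force: [0.2, -0.4, 0.7]
gripper_width: 0.995
gripper_force: 0.0
```

```bash
python3 - <<'E'
from det import *
t=save('top','t15')[...,::-1];s=save('scene','s15')[...,::-1]
print('teal scene',rect('scene',s,(135,190,315,380),'teal',.075))
o=mask('scene',s,(135,190,315,380),'teal')
print(o[0].min(),o[0].max(),o[1].min(),o[1].max())
for r in o[2][10:40]: print(''.join('#' if v else '.' for v in r))
print('teal top',rect('top',t,(190,235,330,385),'teal',.075))
for n in('jar_green','jar_white','tub_teal'):print(n,[(round(d['p'],2),np.round(d['location'])) for d in find_in(n,'scene')[:2]])
print(sense()['tcp_pos'],sense()['wrist_force'])
E
```

```text
teal scene (111, ((456.6628112792969, -298.4213562011719), (73.92790985107422, 41.0335807800293), 82.48991394042969))
156 164 338 360
.................................................................
.................................................................
.................................................................
.................................................................
.................................................................
.................................................................
.................................................................
.................................................................
.................................................................
.................................................................
.................................................................
....................................#####........................
..................................#########......................
...............................##############....................
............................##############
[... 656 characters left out ...]
...........................
.................................................................
.................................................................
.................................................................
.................................................................
.................................................................
teal top (35, ((442.6946105957031, -320.7577819824219), (12.638721466064453, 41.972434997558594), 10.531949043273926))
jar_green [(0.69, array([215., 263.]))]
jar_white [(0.79, array([185., 302.]))]
tub_teal [(0.76, array([163., 351.])), (0.52, array([186., 206.]))]
[ 0.47928539 -0.18282113  0.19608674] [ 0.57310247  0.94106618 -0.32904534]
```

```bash
python3 -c "
from station import *
print(finish_job())"
```

```text
the job is handed in; nothing more can be done
None
```

The job is done and handed in. Both jars stand in their matching holders. The gold tub lies on the dispenser platform with the teal tub flat on top of it, though I checked the teal tub's final lie from camera measurements, not a viewed picture.

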